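# Load the arbor press nest with spacer rings

### The arm

A 6-joint arm with a two-finger parallel gripper is mounted at the origin on the work surface; the furniture and walls round the work are solid. World frame = base frame: x ahead of the robot, y to its left, z up, the work surface at z = 0. Lengths are in m, angles in rad, forces in N, time in s.
With the tool pointing down it reaches from about 0.3 to 0.775 m from the base axis. Payload 14.6 kg.
Tool frame: the origin (TCP) lies midway between the tips of the shut fingers; the grasp point (between the pads) lies 19 mm behind it (grasp_offset is the distance from the TCP to the grasp point, in m); z points along the fingers, y is the line along which they close (so a half turn about z gives the same grasp; the last joint's range is limited). The gripper opens to 94 mm and grips with 3 to 60 N. Pads are 16 mm wide; open, the fingers measure 119 mm over their backs; the gripper's body (75 mm by 177 mm) begins 78 mm behind the grasp point.
Start: joints at [1.043, 0.3, 1.521, -0, 1.321, -0.067], TCP at [0.245, 0.493, 0.205] pointing down, gripper open.
Joint ranges: [-3.03, 3.03], [-0.79, 2.21], [0.23, 2.52], [-1.04, 4.18], [0, 3.07], [-2.55, 2.55]. Speed limits (rad/s): [2.22, 2.22, 2.57, 3.14, 3.14, 3.14].

### API

Orientations are given as [roll, pitch, yaw] about the fixed x, y, z axes, in that order (R = Rz(yaw) Ry(pitch) Rx(roll)).
In Python, from station import * gives the robot as it stands. The module is installed in compiled form; this text tells all that it offers.
- The arm moves only by the tool send_rows, never from a script. Its argument "rows" is a list of rows, each an object of numbers: "dx", "dy", "dz": the shift along the tool's x, y, z in mm; "roll": the turn about the tool's z in degrees; "jaw": the closure, from -1 (fully open) to 1 (shut). In form: [{"dx": .., "dy": .., "dz": .., "roll": .., "jaw": ..}, ...]. A call has 1 to 12 rows; each row shifts and turns the commanded pose from where the row before left it, along the tool's axes as they then stand; what a row does not reach is not made up. A row lasts 1/12 s, in which the tool goes at most 41.7 mm and 7.16 degrees, less where a joint would pass 70% of its speed; a pose out of reach is approached as far as the arm can. A call is refused whole if a number of a shift passes 41.7 or a number of a turn 7.16, either way. A call with a gripper value outside its range is refused whole. The fingers move at their own pace and stop on an object; "force" is the grip in N (left out, the last holds). Time passes only in rows, so rows that do not move let the fingers close. It gives the time, the measured TCP pose, the force, the opening and the grip force at its end, in the units of the state.
- get_obs(): the state, without advancing time (a new reading comes with each control period).
- camera(name): name is "side" or "top" or "wrist"; returns a dict with "frame" (384x512x3 uint8, red, green, blue), "z_map" (384x512 float32, m along the optical axis (not along the pixel's ray), 0 where there is no reading), "camera_matrix" (3x3 intrinsics, pixels), "rvec" (rotation vector, rad) and "tvec" (3), from world to camera coordinates, as OpenCV has them. Camera axes: x right, y down, z forward; pixel columns grow to the right and rows downward; lengths in m; the calibration is good to about 2 mm. A picture is of the moment at which its call begins.
- hand_in(): hands the job in; it is judged then, once.
The state is a dict: "time_s": time; "qpos": joint angles; "joint_vel": joint speeds; "tau": joint torques, N m; "ee_pos": TCP position; "eef_rot": TCP orientation; "force": force on the tool from outside, world axes, zero at the start; "moment": the same for the moment, N m; "grip_width": finger opening in m; "grip_force": force on a finger pad.
Only numpy, scipy, OpenCV 4.12 (cv2) and the standard library are available. Lean on these libraries where they do the work, as an engineer would, in place of code of your own. Each camera call takes 0.05 s, during which the arm holds its last target. There are 200 camera calls.

### The job

Load the arbor press for the next pressing: loosen the carriage's clamp knob, draw the carriage fully out from under the ram, and put every steel spacer ring on the bench into its tube so that they lie flat as one column. Then slide the carriage fully home under the ram and turn the clamp knob tight again.

Things in the scene. Friction and masses are not known exactly. Their poses are not given: they have to be found in the camera images.
- ring_1_c (a point): Flat turned-steel spacer ring: 60 mm outside diameter, 12 mm thick, 22 mm bore (too narrow for a finger), about 0.22 kg. Three to five identical ones lie flat on the bench before the press; absent ones have no pose. The point is its centre, half-way up (6 mm above what it lies on); z is the ring's axis.
- ring_2_c (a point): Flat turned-steel spacer ring: 60 mm outside diameter, 12 mm thick, 22 mm bore (too narrow for a finger), about 0.22 kg. Three to five identical ones lie flat on the bench before the press; absent ones have no pose. The point is its centre, half-way up (6 mm above what it lies on); z is the ring's axis.
- ring_3_c (a point): Flat turned-steel spacer ring: 60 mm outside diameter, 12 mm thick, 22 mm bore (too narrow for a finger), about 0.22 kg. Three to five identical ones lie flat on the bench before the press; absent ones have no pose. The point is its centre, half-way up (6 mm above what it lies on); z is the ring's axis.
- ring_4_c (a point): Flat turned-steel spacer ring: 60 mm outside diameter, 12 mm thick, 22 mm bore (too narrow for a finger), about 0.22 kg. Three to five identical ones lie flat on the bench before the press; absent ones have no pose. The point is its centre, half-way up (6 mm above what it lies on); z is the ring's axis.
- ring_5_c (a point): Flat turned-steel spacer ring: 60 mm outside diameter, 12 mm thick, 22 mm bore (too narrow for a finger), about 0.22 kg. Three to five identical ones lie flat on the bench before the press; absent ones have no pose. The point is its centre, half-way up (6 mm above what it lies on); z is the ring's axis.
- tube_mouth (a point): Centre of the top rim of the upright steel tube on the carriage, 128 mm above the bench, outside width 78 mm; the top 8 mm flare out from 63 to 73 mm bore. Moves with the carriage. z up; +y toward the press ram and column; the carriage slides out along -y. Two opposite slots, 34 mm wide, full height, open at the top, face along x: fingers closing along x can go down in them with a ring.
- tube_floor (a point): Centre of the flat floor inside the same tube, 74 mm below its top rim and 54 mm above the bench; same axes. The bore is 63 mm, so rings have 1.5 mm play all round; dropped in, they stack on the floor as a column, 12 mm each (five reach 60 mm).
- knob_grip (a point): Centre of the clamp knob's black T-bar, on its upright screw: bar 58 mm long (x), 12 mm wide, 20 mm high, centre 76 mm above the bench, 28 mm above the carriage deck, free space under it beside the 12 mm screw. It stands on the carriage 145 mm from the tube's axis, on the tube's -y side, away from the press. When loose, the bar is also the grip to draw the carriage by.
- knob (a joint): Turn of the clamp knob, rad: 0 hard tight, 1.4 fully loose (end stops); grows counter-clockwise from above; stays where left. Below about 0.4 it bites and holds the carriage beyond 25 N; above, the carriage is free. Turning takes 0.15 N m, 0.27 near tight. At 0 the bar lies 0.7 rad clockwise of the slide's line, at 1.4 as much counter-clockwise.
- carriage (a joint): Travel of the grey carriage along its steel rail, m: 0 home, tube under the press ram (the ram's foot hangs 14 mm above the rim, so nothing can go in there; the blue press head begins 180 mm above the bench); 0.150 fully out at the loading stop. With the clamp loose it slides at 2 to 4 N and stays where left. A parts cabinet 0.21 m high stands beyond its outer end.
Mind the look-alikes: they are no part of the job. Leave any yellow look-alike of the part that bears ring_3_c alone.

How it is judged:
On the way, in this order (a step that is already met when the one before it is completed fails the run):
1. the clamp knob is loosened (past 1.0 rad) (value of joint knob above 1 rad), for 0.1 s.
2. the carriage is drawn out to its loading stop (past 0.143 m) (value of joint carriage above 0.143 m), for 0.2 s.
3. every ring lies flat in the tube, as one column, with the carriage still out (horizontal distance between each of ring_1_c, ring_2_c, ring_3_c, ring_4_c, ring_5_c and tube_floor below 0.004 m and z of ring_1_c in the frame of tube_floor between 0.003 and 0.06 m and angle between the z axis of each of ring_1_c, ring_2_c, ring_3_c, ring_4_c, ring_5_c and the z axis of tube_floor, either way round below 0.12 rad and z of ring_2_c in the frame of tube_floor between 0.003 and 0.06 m and z of ring_3_c in the frame of tube_floor between 0.003 and 0.06 m and z of ring_4_c in the frame of tube_floor between 0.003 and 0.06 m and z of ring_5_c in the frame of tube_floor between 0.003 and 0.06 m and value of joint carriage above 0.08 m), for 0.3 s.
4. the carriage is home under the ram with the rings in its tube (horizontal distance between each of ring_1_c, ring_2_c, ring_3_c, ring_4_c, ring_5_c and tube_floor below 0.004 m and z of ring_1_c in the frame of tube_floor between 0.003 and 0.06 m and angle between the z axis of each of ring_1_c, ring_2_c, ring_3_c, ring_4_c, ring_5_c and the z axis of tube_floor, either way round below 0.12 rad and z of ring_2_c in the frame of tube_floor between 0.003 and 0.06 m and z of ring_3_c in the frame of tube_floor between 0.003 and 0.06 m and z of ring_4_c in the frame of tube_floor between 0.003 and 0.06 m and z of ring_5_c in the frame of tube_floor between 0.003 and 0.06 m and value of joint carriage below 0.005 m), for 0.2 s.
5. the clamp knob is tight with the carriage home (value of joint carriage below 0.005 m and value of joint knob below 0.2 rad), for 0.2 s.
At the end, for the whole second after the job is handed in: every ring that is present lies in the tube (its centre within 4 mm of the tube's axis and at most 60 mm above the floor, tilted less than 0.12 rad), the carriage is home (below 5 mm) and the clamp knob tight (below 0.2 rad) (all of step 5 and horizontal distance between each of ring_1_c, ring_2_c, ring_3_c, ring_4_c, ring_5_c and tube_floor below 0.004 m and z of ring_1_c in the frame of tube_floor between 0.003 and 0.06 m and angle between the z axis of each of ring_1_c, ring_2_c, ring_3_c, ring_4_c, ring_5_c and the z axis of tube_floor, either way round below 0.12 rad and z of ring_2_c in the frame of tube_floor between 0.003 and 0.06 m and z of ring_3_c in the frame of tube_floor between 0.003 and 0.06 m and z of ring_4_c in the frame of tube_floor between 0.003 and 0.06 m and z of ring_5_c in the frame of tube_floor between 0.003 and 0.06 m); the robot touches nothing.
Of ring_1, ring_2, ring_3, ring_4, ring_5 only 3 to 5 are there at a start; the rules pass over those that are not, and their reading is None.
At some moment in a run one of ring_1, ring_2, ring_3, ring_4, ring_5 may be knocked a few centimetres aside while the robot is not near it.
Once in a run the grip may slacken for a moment while it holds something.
It also fails if it takes over 210 s, if anything falls off the work surface, if the arm or the gripper's body presses on something with over 40 N, if the wrist force passes 120 N, or if a joint passes its speed limit or range.

## Working session

There is one attempt and no reset: what is moved stays moved. The work goes in short steps, Python scripts to look and compute and a tool call to move; the robot and the scene stay as the last step left them, time stands still between calls to the robot, and variables do not carry over. Pictures are saved under pics/ and viewed, at most 14 in all, crops included, and the job is handed in when it is done.

Besides the shell and the picture viewer there is one more tool, called after "Emit:" as a command line: name --argument value ..., lists and objects as JSON in quotes. send_rows: Moves the arm, as the interface text tells. Its arguments: {"type":"object","properties":{"rows":{"type":"array"},"force":{"type":"number"}},"required":["rows"]}

```bash
mkdir -p pics; cat > h.py <<'E'
from station import *
import numpy as np, cv2
def cam(n):
    c=camera(n); R=cv2.Rodrigues(np.array(c["rvec"],float))[0]; t=np.array(c["tvec"],float).ravel()
    z=c["z_map"]; K=np.array(c["camera_matrix"]); v,u=np.mgrid[:z.shape[0],:z.shape[1]]
    P=np.stack([(u-K[0,2])/K[0,0]*z,(v-K[1,2])/K[1,1]*z,z],-1)
    W=(P-t)@R; W[z==0]=np.nan
    return c["frame"],W,K,R,t
def save(n,f): cv2.imwrite("pics/"+n+".png",cv2.cvtColor(f,cv2.COLOR_RGB2BGR))
E
python3 - <<'E'
from h import *
A=[]
for n in("top","side"):
    f,W,K,R,t=cam(n); np.savez(n,f=f,W=W); A.append(f); print(n,-R.T@t,K[0,0])
save("a",cv2.resize(A[0],(800,600)));save("b",cv2.resize(A[1],(800,600)))
print(get_obs())
E
```

```text
top [0.32424133 0.23013374 0.93258778] 384.37321001405326
side [ 0.25867743 -0.50980868  0.54230802] 429.8796423731751
{'time_s': 0.1, 'qpos': array([ 1.04336458e+00,  3.00405058e-01,  1.52150086e+00, -3.12778261e-06,
        1.32069693e+00, -6.65856680e-02]), 'joint_vel': array([-0.00033091, -0.00093518, -0.00134772, -0.00113499,  0.00047683,
        0.00170151]), 'tau': array([ 1.15783550e-03, -5.32643437e+01, -3.53283799e+01,  7.09375693e-02,
        2.34752591e-02, -3.96245434e-05]), 'ee_pos': array([0.24446984, 0.49242685, 0.20495649]), 'eef_rot': array([-3.14058449e+00, -6.41919968e-05,  2.68074732e+00]), 'force': array([-0.28468757, -0.35164213, -0.20967118]), 'moment': array([-0.01496362,  0.03439102, -0.06034115]), 'grip_force': 0.0, 'grip_width': 0.0936778088464404}
```

View pics/a.png

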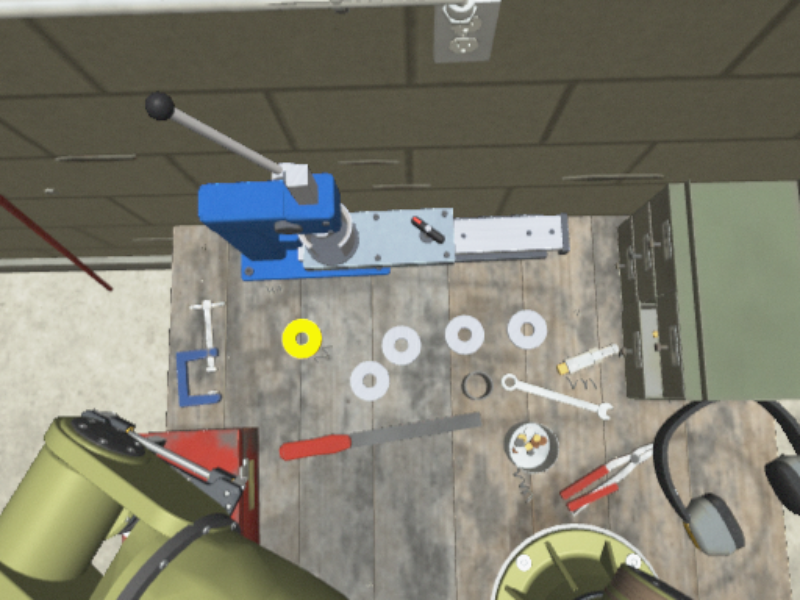

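View pics/b.png

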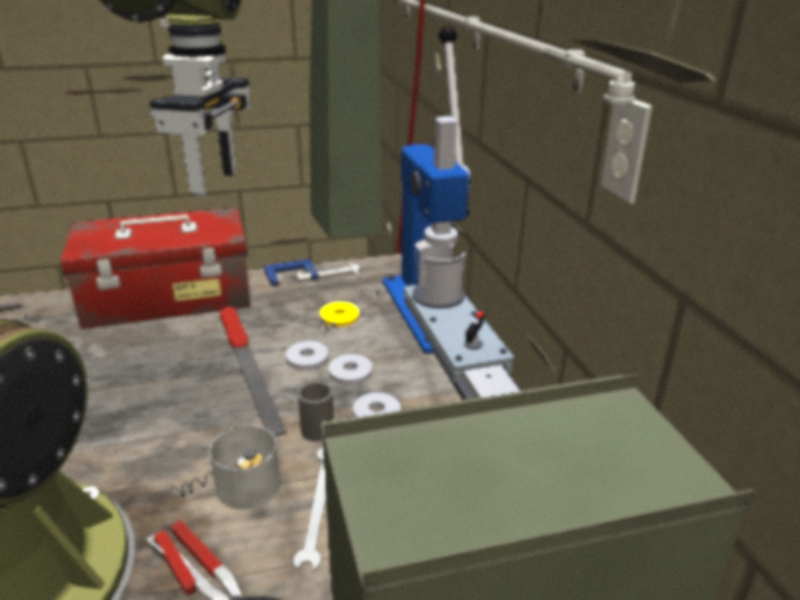

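The top view (800×600) shows four grey rings at (401,345), (369,381), (464,334) and (527,329). The yellow one at (301,338) is the look-alike, so I leave it. The tube is at (328,240), the knob bar at (428,230), and the cabinet is at the right. Next I measure all of these.

```bash
cat > rings.py <<'E'
from h import *
def rings(f,W,x0=0.25,x1=0.75):
    hsv=cv2.cvtColor(f,cv2.COLOR_RGB2HSV)
    m=((W[...,2]>0.006)&(W[...,2]<0.02)&(hsv[...,1]<45)&(hsv[...,2]>120)).astype(np.uint8)
    n,l,s,c=cv2.connectedComponentsWithStats(m)
    out=[]
    for i in range(1,n):
        if s[i,4]<150: continue
        cs,_=cv2.findContours((l==i).astype(np.uint8),cv2.RETR_EXTERNAL,cv2.CHAIN_APPROX_NONE)
        out.append((s[i],cs[0],l==i))
    return out
def ray(u,v,K,R,t,z):
    d=R.T@np.array([(u-K[0,2])/K[0,0],(v-K[1,2])/K[1,1],1]); C=-R.T@t
    return C+d*(z-C[2])/d[2]
def topring():
    f,W,K,R,t=cam("top")
    for s,c,m in rings(f,W):
        p=cv2.undistortPoints(c.astype(float),K,None).reshape(-1,2)
        C=-R.T@t; d=np.c_[p,np.ones(len(p))]@R; q=C+d*((0.012-C[2])/d[:,2])[:,None]
        (x,y),r=cv2.minEnclosingCircle(q[:,:2].astype(np.float32)); 
        print("ring px",s[:5],"xy",np.round([x,y],4),"r",round(r,4),"med z",np.round(np.nanmedian(W[m][:,2]),4))
    return f,W,K,R,t
E
python3 - <<'E'
from rings import *
f,W,K,R,t=topring()
x,y,z=W[...,0],W[...,1],W[...,2]
v,u=np.mgrid[:384,:512]
def show(n,m):
    print(n,m.sum(), np.round(np.nanpercentile(W[m],[2,50,98],axis=0),4).tolist())
b=lambda u0,u1,v0,v1:(u>=u0)&(u<u1)&(v>=v0)&(v<v1)
show("knob",b(258,290,132,160)&(z>0.065)&(z<0.1))
m=b(258,290,132,160)&(z>0.07)&(z<0.1)
print(cv2.minAreaRect(W[m][:,:2].astype(np.float32)*1000))
show("rim",b(185,235,125,175)&(z>0.115)&(z<0.134))
show("deck",b(190,292,130,175)&(z>0.04)&(z<0.055))
show("rail",b(292,365,135,165)&(z>0.015)&(z<0.045))
show("cab",b(390,512,115,260)&(z>0.15)&(z<0.3))
show("press head",b(125,230,100,175)&(z>0.15))
show("toolbox",b(90,165,270,384)&(z>0.05))
E
```

```text
ring px [121 192  23  33 195] xy [0.4377 0.551 ] r 0.0414 med z 0.0127
ring px [325 198  25  25 436] xy [0.4209 0.0586] r 0.0304 med z 0.0122
ring px [285 202  25  25 434] xy [0.4141 0.1537] r 0.0303 med z 0.0119
ring px [245 208  25  25 422] xy [0.3999 0.2513] r 0.0301 med z 0.012
ring px [224 231  25  25 435] xy [0.3466 0.3003] r 0.03 med z 0.012
ring px [223 266  69  21 520] xy [0.2755 0.2517] r 0.0815 med z 0.0148
ring px [379 284  39  31 298] xy [ 0.2119 -0.0731] r 0.0566 med z 0.0131
knob 151 [[0.5438, 0.1866, 0.0712], [0.5613, 0.2073, 0.0848], [0.58, 0.2297, 0.0881]]
((562.6520385742188, 207.6691131591797), (57.13237380981445, 12.755548477172852), 52.3178596496582)
rim 137 [[0.5286, 0.314, 0.119], [0.5473, 0.3249, 0.1262], [0.5869, 0.3854, 0.1307]]
deck 2530 [[0.5191, 0.1714, 0.0441], [0.5527, 0.2636, 0.0486], [0.6016, 0.3893, 0.0546]]
rail 1825 [[0.5345, -0.0049, 0.0156], [0.5626, 0.0779, 0.0337], [0.5976, 0.1606, 0.0374]]
cab 12435 [[0.3172, -0.2387, 0.159], [0.4468, -0.155, 0.2004], [0.5759, -0.09, 0.2105]]
press head 3509 [[0.5259, 0.3221, 0.1615], [0.5476, 0.3938, 0.2497], [0.5937, 0.4799, 0.3205]]
toolbox 7801 [[0.1748, 0.334, 0.0688], [0.2369, 0.3965, 0.5171], [0.2794, 0.5527, 0.5622]]
```

```bash
python3 - <<'E'
from h import *
d=np.load("top.npz");W=d["W"];x,y,z=W[...,0],W[...,1],W[...,2]
v,u=np.mgrid[:384,:512]
def edges(n,m):
    pts=[[],[]]; 
    for c in np.unique(u[m]):
        k=m&(u==c); q=W[k]
        if len(q)>5: pts[0].append(q[q[:,0].argmin()]);pts[1].append(q[q[:,0].argmax()])
    for p in pts:
        p=np.array(p)[2:-2];a,b=np.polyfit(p[:,1],p[:,0],1);print(n,"dx/dy",round(a,4),"x at y=.2",round(a*.2+b,4),len(p))
edges("deck",(z>.044)&(z<.053)&(y>.178)&(y<.30)&(x>.5)&(x<.64))
edges("rail",(z>.028)&(z<.045)&(y>.0)&(y<.16)&(x>.5)&(x<.64))
edges("cabinetx",(z>.19)&(y<-.1)&(y>-.23)&(x<.7))
m=(z>.15)&(z<.25)&(x>.6)&(y>-.05)&(y<.3); print("wall",np.nanpercentile(x[m],[1,10,50]),m.sum())
m=(z>.02)&(z<.09)&(abs(x-.34)<.05)&(abs(y-.135)<.04);print("cyl",np.nanpercentile(W[m],[2,50,98],axis=0))
m=(z>.15)&(z<.23)&(y<0)&(x<.7)&(x>.25);print("cab y",np.nanmax(y[m]))
E
```

```text
deck dx/dy -0.0255 x at y=.2 0.5221 48
deck dx/dy -0.0264 x at y=.2 0.6037 48
rail dx/dy -0.024 x at y=.2 0.5376 63
rail dx/dy -0.0242 x at y=.2 0.5878 63
cabinetx dx/dy 0.4377 x at y=.2 0.4791 75
cabinetx dx/dy 0.3805 x at y=.2 0.7115 75
wall [0.72022361 0.72090643 0.72176885] 4391
cyl [[0.31613404 0.1198144  0.02228861]
 [0.33608139 0.13603035 0.05821636]
 [0.35621565 0.16021378 0.06309791]]
cab y -0.07575568356403455
```

Emit:
send_rows --rows '[{"dx": -10.6, "dy": -21.3}, {"dx": -10.6, "dy": -21.3}, {"dx": -10.6, "dy": -21.3}, {"dx": -10.6, "dy": -21.3}, {"dx": -10.6, "dy": -21.3}, {"dx": -10.6, "dy": -21.3}, {"dx": -10.6, "dy": -21.3}, {"dx": -10.6, "dy": -21.3}, {"dx": -10.6, "dy": -21.3}, {"dx": -10.6, "dy": -21.3}, {"dx": -10.6, "dy": -21.3}, {"dx": -10.6, "dy": -21.3}]'

```text
invalid input at $.rows[0]: expected keys dx, dy, dz, roll, jaw
```

Emit:
send_rows --rows '[{"roll": 7.1}, {"roll": 7.1}, {"roll": 7.1}, {"roll": 7.1}, {"roll": 7.1}, {"roll": 7.1}, {"roll": 7.1}, {"roll": 7.1}, {"roll": 7.1}, {"roll": 7.1}, {"roll": 7.1}, {"roll": 7.1}]'

```text
invalid input at $.rows[0]: expected keys dx, dy, dz, roll, jaw
```

Emit:
send_rows --rows '[{"roll": 5.6}, {"roll": 5.6}, {"roll": 5.7}, {}, {}]'

```text
invalid input at $.rows[0]: expected keys dx, dy, dz, roll, jaw
```

Emit:
send_rows --rows '[{"dx": -12.7, "dy": -25.5, "dz": 0, "roll": 0, "jaw": -1}, {"dx": -12.7, "dy": -25.5, "dz": 0, "roll": 0, "jaw": -1}, {"dx": -12.7, "dy": -25.5, "dz": 0, "roll": 0, "jaw": -1}, {"dx": -12.7, "dy": -25.5, "dz": 0, "roll": 0, "jaw": -1}, {"dx": -12.7, "dy": -25.5, "dz": 0, "roll": 0, "jaw": -1}, {"dx": -12.7, "dy": -25.5, "dz": 0, "roll": 0, "jaw": -1}, {"dx": -12.7, "dy": -25.5, "dz": 0, "roll": 0, "jaw": -1}, {"dx": -12.7, "dy": -25.5, "dz": 0, "roll": 0, "jaw": -1}, {"dx": -12.7, "dy": -25.5, "dz": 0, "roll": 0, "jaw": -1}, {"dx": -12.7, "dy": -25.5, "dz": 0, "roll": 0, "jaw": -1}]'

```text
time_s: 0.98
ee_pos: [0.2445, 0.2065, 0.2053]
eef_rot: [-3.142, 0.0, 2.681]
force: [1.2, -0.2, 0.1]
grip_width: 0.0937
grip_force: 0.0
```

Emit:
send_rows --rows '[{"dx": 0, "dy": 0, "dz": 0, "roll": 7.1, "jaw": -1}, {"dx": 0, "dy": 0, "dz": 0, "roll": 7.1, "jaw": -1}, {"dx": 0, "dy": 0, "dz": 0, "roll": 7.1, "jaw": -1}, {"dx": 0, "dy": 0, "dz": 0, "roll": 7.1, "jaw": -1}, {"dx": 0, "dy": 0, "dz": 0, "roll": 7.1, "jaw": -1}, {"dx": 0, "dy": 0, "dz": 0, "roll": 7.1, "jaw": -1}, {"dx": 0, "dy": 0, "dz": 0, "roll": 7.1, "jaw": -1}, {"dx": 0, "dy": 0, "dz": 0, "roll": 7.1, "jaw": -1}, {"dx": 0, "dy": 0, "dz": 0, "roll": 7.1, "jaw": -1}, {"dx": 0, "dy": 0, "dz": 0, "roll": 7.1, "jaw": -1}, {"dx": 0, "dy": 0, "dz": 0, "roll": 7.1, "jaw": -1}, {"dx": 0, "dy": 0, "dz": 0, "roll": 7.1, "jaw": -1}]'

```text
time_s: 1.98
ee_pos: [0.2448, 0.2077, 0.2054]
eef_rot: [-3.142, 0.0, 1.188]
force: [0.5, -0.2, -0.4]
grip_width: 0.0937
grip_force: 0.0
```

Emit:
send_rows --rows '[{"dx": 0, "dy": 0, "dz": 0, "roll": 5.6, "jaw": -1}, {"dx": 0, "dy": 0, "dz": 0, "roll": 5.6, "jaw": -1}, {"dx": 0, "dy": 0, "dz": 0, "roll": 5.7, "jaw": -1}, {"dx": 0, "dy": 0, "dz": 0, "roll": 0, "jaw": -1}, {"dx": 0, "dy": 0, "dz": 0, "roll": 0, "jaw": -1}]'

```text
time_s: 2.4
ee_pos: [0.2449, 0.2077, 0.2054]
eef_rot: [-3.142, 0.0, 0.902]
force: [0.7, 0.4, -0.5]
grip_width: 0.0939
grip_force: 0.0
```

Emit:
send_rows --rows '[{"dx": 19.7, "dy": 25, "dz": 0, "roll": 0, "jaw": -1}, {"dx": 19.7, "dy": 25, "dz": 0, "roll": 0, "jaw": -1}, {"dx": 19.7, "dy": 25, "dz": 0, "roll": 0, "jaw": -1}, {"dx": 19.7, "dy": 25, "dz": 0, "roll": 0, "jaw": -1}, {"dx": 19.7, "dy": 25, "dz": 0, "roll": 0, "jaw": -1}, {"dx": 19.7, "dy": 25, "dz": 0, "roll": 0, "jaw": -1}, {"dx": 19.7, "dy": 25, "dz": 0, "roll": 0, "jaw": -1}, {"dx": 19.7, "dy": 25, "dz": 0, "roll": 0, "jaw": -1}, {"dx": 19.7, "dy": 25, "dz": 0, "roll": 0, "jaw": -1}, {"dx": 19.7, "dy": 25, "dz": 0, "roll": 0, "jaw": -1}, {"dx": 0, "dy": 0, "dz": 0, "roll": 0, "jaw": -1}, {"dx": 0, "dy": 0, "dz": 0, "roll": 0, "jaw": -1}]'

```text
time_s: 3.4
ee_pos: [0.5637, 0.2059, 0.2041]
eef_rot: [-3.14, 0.002, 0.901]
force: [-1.3, -0.9, 0.4]
grip_width: 0.0942
grip_force: 0.0
```

```bash
python3 - <<'E'
from h import *
f,W,K,R,t=cam("wrist"); save("w1",f); print(-R.T@t, get_obs()["ee_pos"])
z=W[...,2]; v,u=np.mgrid[:384,:512]
m=((z>.078)&(z<.1)&(abs(W[...,0]-.5627)<.045)&(abs(W[...,1]-.2077)<.045))
r=cv2.minAreaRect(W[m][:,:2].astype(np.float32)*1000); print(m.sum(),r,np.nanmedian(z[m]),(u[m].mean(),v[m].mean()))
E
```

```text
[0.6117922  0.26537771 0.38300248] [0.56289908 0.20618303 0.20467785]
462 ((561.474853515625, 207.0244140625), (57.26706314086914, 10.82338809967041), 51.24024200439453) 0.08505204183895379 (np.float64(255.48917748917748), np.float64(183.1969696969697))
```

View pics/w1.png

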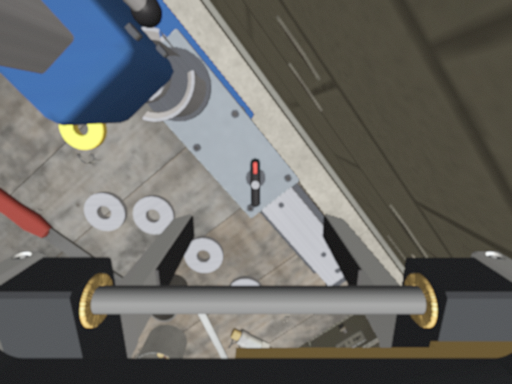

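The bar is at (255,183) in the wrist view, between the open fingers. I descend and grip it.

Emit:
send_rows --rows '[{"dx": 0, "dy": -1.2, "dz": 18, "roll": 0, "jaw": -1}, {"dx": 0, "dy": 0, "dz": 18, "roll": 0, "jaw": -1}, {"dx": 0, "dy": 0, "dz": 18, "roll": 0, "jaw": -1}, {"dx": 0, "dy": 0, "dz": 18, "roll": 0, "jaw": -1}, {"dx": 0, "dy": 0, "dz": 18, "roll": 0, "jaw": -1}, {"dx": 0, "dy": 0, "dz": 18, "roll": 0, "jaw": -1}, {"dx": 0, "dy": 0, "dz": 18, "roll": 0, "jaw": -1}, {"dx": 0, "dy": 0, "dz": 18, "roll": 0, "jaw": -1}, {"dx": 0, "dy": 0, "dz": 0, "roll": 0, "jaw": -1}, {"dx": 0, "dy": 0, "dz": 0, "roll": 0, "jaw": -1}]'

```text
time_s: 4.28
ee_pos: [0.5615, 0.2072, 0.0618]
eef_rot: [-3.141, 0.001, 0.9]
force: [-0.2, 0.2, 0.5]
grip_width: 0.0941
grip_force: 0.0
```

Emit:
send_rows --rows '[{"dx": 0, "dy": 0, "dz": 0, "roll": 0, "jaw": 1}, {"dx": 0, "dy": 0, "dz": 0, "roll": 0, "jaw": 1}, {"dx": 0, "dy": 0, "dz": 0, "roll": 0, "jaw": 1}, {"dx": 0, "dy": 0, "dz": 0, "roll": 0, "jaw": 1}, {"dx": 0, "dy": 0, "dz": 0, "roll": 0, "jaw": 1}, {"dx": 0, "dy": 0, "dz": 0, "roll": 0, "jaw": 1}, {"dx": 0, "dy": 0, "dz": 0, "roll": 0, "jaw": 1}, {"dx": 0, "dy": 0, "dz": 0, "roll": 0, "jaw": 1}, {"dx": 0, "dy": 0, "dz": 0, "roll": 0, "jaw": 1}]' --force 25

```text
time_s: 5.03
ee_pos: [0.5623, 0.207, 0.0614]
eef_rot: [-3.142, 0.0, 0.899]
force: [1.1, 0.1, 0.5]
grip_width: 0.0372
grip_force: 0.0
```

Emit:
send_rows --rows '[{"dx": 0, "dy": 0, "dz": 0, "roll": 0, "jaw": 1}, {"dx": 0, "dy": 0, "dz": 0, "roll": 0, "jaw": 1}, {"dx": 0, "dy": 0, "dz": 0, "roll": 0, "jaw": 1}, {"dx": 0, "dy": 0, "dz": 0, "roll": 0, "jaw": 1}, {"dx": 0, "dy": 0, "dz": 0, "roll": 0, "jaw": 1}, {"dx": 0, "dy": 0, "dz": 0, "roll": 0, "jaw": 1}, {"dx": 0, "dy": 0, "dz": 0, "roll": 0, "jaw": 1}]'

```text
time_s: 5.62
ee_pos: [0.561, 0.2073, 0.0613]
eef_rot: [-3.139, 0.002, 0.899]
force: [-10.8, 0.7, 5.3]
grip_width: 0.0116
grip_force: 25.0
```

Emit:
send_rows --rows '[{"dx": 0, "dy": 0, "dz": 0, "roll": -6.3, "jaw": 1}, {"dx": 0, "dy": 0, "dz": 0, "roll": -6.3, "jaw": 1}, {"dx": 0, "dy": 0, "dz": 0, "roll": -6.3, "jaw": 1}, {"dx": 0, "dy": 0, "dz": 0, "roll": -6.3, "jaw": 1}, {"dx": 0, "dy": 0, "dz": 0, "roll": -6.3, "jaw": 1}, {"dx": 0, "dy": 0, "dz": 0, "roll": -6.3, "jaw": 1}, {"dx": 0, "dy": 0, "dz": 0, "roll": -6.3, "jaw": 1}, {"dx": 0, "dy": 0, "dz": 0, "roll": -6.3, "jaw": 1}, {"dx": 0, "dy": 0, "dz": 0, "roll": -6.3, "jaw": 1}, {"dx": 0, "dy": 0, "dz": 0, "roll": -6.3, "jaw": 1}, {"dx": 0, "dy": 0, "dz": 0, "roll": -6.3, "jaw": 1}, {"dx": 0, "dy": 0, "dz": 0, "roll": -6.3, "jaw": 1}]'

```text
time_s: 6.62
ee_pos: [0.5616, 0.2073, 0.0613]
eef_rot: [-3.14, -0.001, 2.224]
force: [-4.1, 2.0, 2.1]
grip_width: 0.0119
grip_force: 25.0
```

Emit:
send_rows --rows '[{"dx": 0, "dy": 0, "dz": 0, "roll": 0, "jaw": 1}, {"dx": 0, "dy": 0, "dz": 0, "roll": 0, "jaw": 1}, {"dx": 0, "dy": 0, "dz": 0, "roll": 0, "jaw": 1}]'

```text
time_s: 6.87
ee_pos: [0.5616, 0.2073, 0.0613]
eef_rot: [-3.14, -0.001, 2.219]
force: [-4.9, 1.1, 2.1]
grip_width: 0.0121
grip_force: 25.0
```

Emit:
send_rows --rows '[{"dx": -5, "dy": -3.6, "dz": 0, "roll": 0, "jaw": 1}, {"dx": -10.3, "dy": -7.4, "dz": 0, "roll": 0, "jaw": 1}, {"dx": -10.3, "dy": -7.4, "dz": 0, "roll": 0, "jaw": 1}, {"dx": -10.3, "dy": -7.4, "dz": 0, "roll": 0, "jaw": 1}, {"dx": -10.3, "dy": -7.4, "dz": 0, "roll": 0, "jaw": 1}, {"dx": -10.3, "dy": -7.4, "dz": 0, "roll": 0, "jaw": 1}, {"dx": -10.3, "dy": -7.4, "dz": 0, "roll": 0, "jaw": 1}, {"dx": -10.3, "dy": -7.4, "dz": 0, "roll": 0, "jaw": 1}, {"dx": -10.3, "dy": -7.4, "dz": 0, "roll": 0, "jaw": 1}, {"dx": -10.3, "dy": -7.4, "dz": 0, "roll": 0, "jaw": 1}, {"dx": -10.3, "dy": -7.4, "dz": 0, "roll": 0, "jaw": 1}, {"dx": -10.3, "dy": -7.4, "dz": 0, "roll": 0, "jaw": 1}]'

```text
time_s: 7.87
ee_pos: [0.5653, 0.061, 0.0614]
eef_rot: [-3.141, -0.001, 2.219]
force: [-4.8, 2.8, 1.7]
grip_width: 0.0116
grip_force: 25.0
```

Emit:
send_rows --rows '[{"dx": -2, "dy": -1.4, "dz": 0, "roll": 0, "jaw": 1}, {"dx": -2, "dy": -1.4, "dz": 0, "roll": 0, "jaw": 1}, {"dx": 0, "dy": 0, "dz": 0, "roll": 0, "jaw": 1}, {"dx": 0, "dy": 0, "dz": 0, "roll": 0, "jaw": 1}, {"dx": 0, "dy": 0, "dz": 0, "roll": 0, "jaw": 1}]'

```text
time_s: 8.28
ee_pos: [0.5654, 0.0582, 0.0613]
eef_rot: [3.141, -0.003, 2.219]
force: [-4.3, 13.9, 2.2]
grip_width: 0.0119
grip_force: 25.0
```

Emit:
send_rows --rows '[{"dx": 0, "dy": 0, "dz": 0, "roll": 0, "jaw": -1}, {"dx": 0, "dy": 0, "dz": 0, "roll": 0, "jaw": -1}, {"dx": 0, "dy": 0, "dz": 0, "roll": 0, "jaw": -1}, {"dx": 0, "dy": 0, "dz": 0, "roll": 0, "jaw": -1}, {"dx": 0, "dy": 0, "dz": 0, "roll": 0, "jaw": -1}, {"dx": 0, "dy": 0, "dz": 0, "roll": 0, "jaw": -1}]'

```text
time_s: 8.78
ee_pos: [0.5661, 0.0564, 0.0614]
eef_rot: [3.142, 0.0, 2.218]
force: [-0.7, 1.1, 0.5]
grip_width: 0.0485
grip_force: 0.0
```

Emit:
send_rows --rows '[{"dx": 0, "dy": 0, "dz": -20, "roll": 0, "jaw": -1}, {"dx": 0, "dy": 0, "dz": -20, "roll": 0, "jaw": -1}, {"dx": 0, "dy": 0, "dz": -20, "roll": 0, "jaw": -1}, {"dx": 0, "dy": 0, "dz": -20, "roll": 0, "jaw": -1}, {"dx": 0, "dy": 0, "dz": -20, "roll": 0, "jaw": -1}, {"dx": 0, "dy": 0, "dz": -20, "roll": 0, "jaw": -1}, {"dx": 0, "dy": 0, "dz": -20, "roll": 7.1, "jaw": -1}, {"dx": 0, "dy": 0, "dz": 0, "roll": 7.1, "jaw": -1}, {"dx": 0, "dy": 0, "dz": 0, "roll": 7.1, "jaw": -1}, {"dx": 0, "dy": 0, "dz": 0, "roll": 7.1, "jaw": -1}, {"dx": 0, "dy": 0, "dz": 0, "roll": 7.1, "jaw": -1}, {"dx": 0, "dy": 0, "dz": 0, "roll": 0, "jaw": -1}]'

```text
time_s: 9.78
ee_pos: [0.566, 0.0565, 0.2015]
eef_rot: [3.141, 0.0, 1.592]
force: [-0.1, -0.1, 0.1]
grip_width: 0.0942
grip_force: 0.0
```

```bash
python3 - <<'E'
from rings import *
f,W,K,R,t=topring(); g,V,K2,R2,t2=cam("wrist"); np.savez("w2",f=g,W=V)
save("c",np.hstack([cv2.resize(f,(400,300)),cv2.resize(g,(400,300))]))
print(get_obs()["ee_pos"],get_obs()["eef_rot"])
for n,A in(("top",W),("wrist",V)):
    x,y,z=A[...,0],A[...,1],A[...,2]
    m=(z>.120)&(z<.134)&(abs(x-.5618)<.06)&(abs(y-.203)<.06)
    if m.sum()>20:
        print(n,m.sum(),np.nanpercentile(A[m],[1,50,99],axis=0).round(4).tolist(), cv2.minEnclosingCircle(A[m][:,:2].astype(np.float32)))
    m=(z>.079)&(z<.1)&(abs(x-.565)<.045)&(abs(y-.058)<.045)
    if m.sum()>20: print("bar",cv2.minAreaRect(A[m][:,:2].astype(np.float32)*1000))
E
```

```text
ring px [121 192  23  33 193] xy [0.4377 0.551 ] r 0.0414 med z 0.0126
ring px [325 198  25  25 439] xy [0.4209 0.0587] r 0.0305 med z 0.0121
ring px [285 202  25  25 432] xy [0.4144 0.1538] r 0.0301 med z 0.0122
ring px [245 208  25  25 419] xy [0.4    0.2511] r 0.03 med z 0.0121
ring px [224 231  25  25 434] xy [0.3466 0.3003] r 0.03 med z 0.0122
ring px [223 268  58  19 453] xy [0.2677 0.2653] r 0.0672 med z 0.0149
[0.56601144 0.05645873 0.20144291] [3.14158829e+00 6.38984000e-05 1.60300834e+00]
top 227 [[0.5326, 0.165, 0.1203], [0.5678, 0.1835, 0.1263], [0.5939, 0.2405, 0.1305]] ((0.5630143880844116, 0.20258226990699768), 0.03923087194561958)
bar ((565.3770141601562, 59.59075164794922), (11.98233699798584, 53.77559280395508), 37.55440902709961)
wrist 865 [[0.53, 0.1636, 0.1202], [0.5623, 0.1748, 0.1259], [0.5925, 0.2273, 0.1293]] ((0.5609270930290222, 0.20202822983264923), 0.03918968886137009)
bar ((565.2620239257812, 57.373565673828125), (12.159832000732422, 57.569149017333984), 37.628944396972656)
```

View pics/c.png

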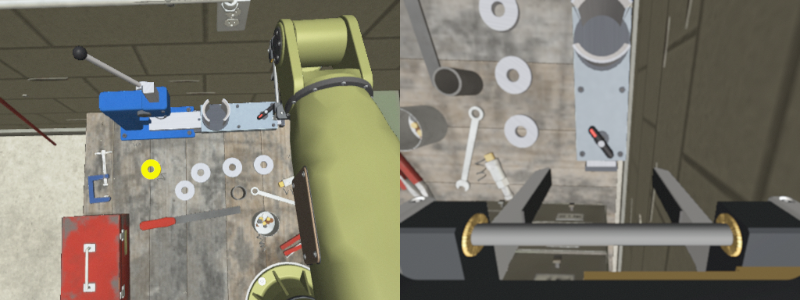

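Emit:
send_rows --rows '[{"dx": 0.6, "dy": -14.5, "dz": 0, "roll": 0, "jaw": -1}, {"dx": 0.6, "dy": -14.5, "dz": 0, "roll": 0, "jaw": -1}, {"dx": 0.6, "dy": -14.5, "dz": 0, "roll": 0, "jaw": -1}, {"dx": 0.6, "dy": -14.5, "dz": 0, "roll": 0, "jaw": -1}, {"dx": 0.6, "dy": -14.5, "dz": 0, "roll": 0, "jaw": -1}, {"dx": 0.6, "dy": -14.5, "dz": 0, "roll": 0, "jaw": -1}, {"dx": 0.6, "dy": -14.5, "dz": 0, "roll": 0, "jaw": -1}, {"dx": 0.6, "dy": -14.5, "dz": 0, "roll": 0, "jaw": -1}, {"dx": 0.6, "dy": -14.5, "dz": 0, "roll": 0, "jaw": -1}, {"dx": 0.6, "dy": -14.5, "dz": 0, "roll": 0, "jaw": -1}, {"dx": 0, "dy": 0, "dz": 0, "roll": 0, "jaw": -1}, {"dx": 0, "dy": 0, "dz": 0, "roll": 0, "jaw": -1}]'

```text
time_s: 10.88
ee_pos: [0.4211, 0.0585, 0.2018]
eef_rot: [3.141, 0.0, 1.602]
force: [0.2, -1.4, -0.0]
grip_width: 0.094
grip_force: 0.0
```

```bash
cat > go.py <<'E'
import sys
from rings import *
def wrings():
    f,W,K,R,t=cam("wrist"); out=[]
    for s,c,m in rings(f,W):
        p=cv2.undistortPoints(c.astype(float),K,None).reshape(-1,2)
        C=-R.T@t; d=np.c_[p,np.ones(len(p))]@R; q=C+d*((0.012-C[2])/d[:,2])[:,None]
        (x,y),r=cv2.minEnclosingCircle(q[:,:2].astype(np.float32)); q0=np.median(W[m],0)
        if .027<r<.034: out.append((x,y)); print("w ring",np.round([x,y,r],4),"ext",np.round((q[:,:2].max(0)+q[:,:2].min(0))/2,4))
    return out
def delta(X,Y,Z):
    o=get_obs(); p=o["ee_pos"]; a=o["eef_rot"][2]; D=1000*(np.array([X,Y,Z])-p)
    c,s=np.cos(a),np.sin(a)
    print("at",p.round(4),"yaw deg",round(np.degrees(a),2),"dx %.1f dy %.1f dz %.1f"%(D[0]*c+D[1]*s,D[0]*s-D[1]*c,-D[2]),"grip",o["grip_width"],o["grip_force"],"F",o["force"].round(1))
E
python3 -c "
from go import *
topring();wrings();delta(.4209,.0587,.003)"
```

```text
ring px [121 192  23  32 186] xy [0.4391 0.5511] r 0.0404 med z 0.0127
ring px [325 198  25  25 435] xy [0.4206 0.0579] r 0.0302 med z 0.0121
ring px [285 202  25  25 430] xy [0.4141 0.1537] r 0.0303 med z 0.012
ring px [245 208  25  25 419] xy [0.4    0.2511] r 0.03 med z 0.0123
ring px [224 231  25  25 436] xy [0.3466 0.3003] r 0.03 med z 0.0122
ring px [223 266  68  21 525] xy [0.2752 0.2529] r 0.0804 med z 0.0145
w ring [0.3984 0.2495 0.0303] ext [0.3983 0.245 ]
w ring [0.4131 0.1529 0.0299] ext [0.4133 0.1531]
w ring [0.4198 0.0571 0.0302] ext [0.4194 0.0568]
at [0.4216 0.0585 0.2016] yaw deg 91.69 dx 0.3 dy -0.7 dz 198.6 grip 0.09392753541065314 0.0 F [ 0.7  1.  -0.7]
```

Emit:
send_rows --rows '[{"dx": -1.2, "dy": -1.0, "dz": 19, "roll": 0, "jaw": -1}, {"dx": 0, "dy": 0, "dz": 20, "roll": 0, "jaw": -1}, {"dx": 0, "dy": 0, "dz": 20, "roll": 0, "jaw": -1}, {"dx": 0, "dy": 0, "dz": 20, "roll": 0, "jaw": -1}, {"dx": 0, "dy": 0, "dz": 20, "roll": 0, "jaw": -1}, {"dx": 0, "dy": 0, "dz": 20, "roll": 0, "jaw": -1}, {"dx": 0, "dy": 0, "dz": 20, "roll": 0, "jaw": -1}, {"dx": 0, "dy": 0, "dz": 20, "roll": 0, "jaw": -1}, {"dx": 0, "dy": 0, "dz": 20, "roll": 0, "jaw": -1}, {"dx": 0, "dy": 0, "dz": 12, "roll": 0, "jaw": -1}, {"dx": 0, "dy": 0, "dz": 6, "roll": 0, "jaw": -1}, {"dx": 0, "dy": 0, "dz": 0, "roll": 0, "jaw": -1}]'

```text
time_s: 11.98
ee_pos: [0.4197, 0.0572, 0.0033]
eef_rot: [-3.139, 0.0, 1.599]
force: [-0.9, 0.3, 0.2]
grip_width: 0.0942
grip_force: 0.0
```

Emit:
send_rows --rows '[{"dx": 0, "dy": 0, "dz": 0, "roll": 0, "jaw": 1}, {"dx": 0, "dy": 0, "dz": 0, "roll": 0, "jaw": 1}, {"dx": 0, "dy": 0, "dz": 0, "roll": 0, "jaw": 1}, {"dx": 0, "dy": 0, "dz": 0, "roll": 0, "jaw": 1}, {"dx": 0, "dy": 0, "dz": 0, "roll": 0, "jaw": 1}, {"dx": 0, "dy": 0, "dz": 0, "roll": 0, "jaw": 1}, {"dx": 0, "dy": 0, "dz": 0, "roll": 0, "jaw": 1}, {"dx": 0, "dy": 0, "dz": 0, "roll": 0, "jaw": 1}, {"dx": 0, "dy": 0, "dz": 0, "roll": 0, "jaw": 1}]' --force 45

```text
time_s: 12.73
ee_pos: [0.4201, 0.0573, 0.0048]
eef_rot: [3.141, -0.0, 1.599]
force: [-1.7, -0.1, 6.1]
grip_width: 0.0589
grip_force: 45.0
```

Emit:
send_rows --rows '[{"dx": 0, "dy": 0, "dz": -5, "roll": 0, "jaw": 1}, {"dx": 0, "dy": 0, "dz": -10, "roll": 0, "jaw": 1}, {"dx": 0, "dy": 0, "dz": -15, "roll": 0, "jaw": 1}, {"dx": 0, "dy": 0, "dz": -20, "roll": 0, "jaw": 1}, {"dx": 0, "dy": 0, "dz": -20, "roll": 0, "jaw": 1}, {"dx": 0, "dy": 0, "dz": -20, "roll": 0, "jaw": 1}, {"dx": 0, "dy": 0, "dz": -20, "roll": 0, "jaw": 1}, {"dx": 0, "dy": 0, "dz": -20, "roll": 0, "jaw": 1}, {"dx": 0, "dy": 0, "dz": -15, "roll": 0, "jaw": 1}, {"dx": 0, "dy": 0, "dz": -5, "roll": 0, "jaw": 1}, {"dx": 0, "dy": 0, "dz": 0, "roll": 0, "jaw": 1}]'

```text
time_s: 13.65
ee_pos: [0.4203, 0.0573, 0.1557]
eef_rot: [3.139, -0.0, 1.599]
force: [-0.5, 0.9, -1.4]
grip_width: 0.059
grip_force: 45.0
```

```bash
python3 -c "
from go import *
f=camera('wrist')['frame'];save('d',f[100:340,100:412])
delta(.5618,.2026,.15)"
```

```text
at [0.4198 0.0572 0.1546] yaw deg 91.6 dx 141.3 dy 146.0 dz 4.6 grip 0.05886590223858201 44.999300837516785 F [ 0.2  0.4 -1.7]
```

View pics/d.png

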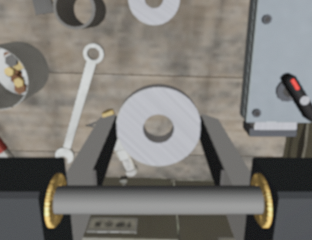

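The ring is held level between the fingers (crop (158,125)). I carry it over the tube.

Emit:
send_rows --rows '[{"dx": 7, "dy": 7.3, "dz": 0, "roll": 0, "jaw": 1}, {"dx": 14.1, "dy": 14.6, "dz": 0, "roll": 0, "jaw": 1}, {"dx": 14.1, "dy": 14.6, "dz": 0, "roll": 0, "jaw": 1}, {"dx": 14.1, "dy": 14.6, "dz": 0, "roll": 0, "jaw": 1}, {"dx": 14.1, "dy": 14.6, "dz": 0, "roll": 0, "jaw": 1}, {"dx": 14.1, "dy": 14.6, "dz": 0, "roll": 0, "jaw": 1}, {"dx": 14.1, "dy": 14.6, "dz": 0, "roll": 0, "jaw": 1}, {"dx": 14.1, "dy": 14.6, "dz": 0, "roll": 0, "jaw": 1}, {"dx": 14.1, "dy": 14.6, "dz": 0, "roll": 0, "jaw": 1}, {"dx": 14.1, "dy": 14.6, "dz": 0, "roll": 0, "jaw": 1}, {"dx": 7, "dy": 7.3, "dz": 0, "roll": 0, "jaw": 1}, {"dx": 0, "dy": 0, "dz": 0, "roll": 0, "jaw": 1}]'

```text
time_s: 14.7
ee_pos: [0.5625, 0.2038, 0.1523]
eef_rot: [-3.139, 0.0, 1.6]
force: [-0.4, -0.2, -3.7]
grip_width: 0.0596
grip_force: 4.5
```

```bash
cat >> go.py <<'E'
def held():
    f,W,K,R,t=cam("wrist"); p=get_obs()["ee_pos"]; h=p[2]+0.008
    x,y,z=W[...,0],W[...,1],W[...,2]
    m=(abs(z-h)<.004)&(abs(x-p[0])<.05)&(abs(y-p[1])<.05)
    hsv=cv2.cvtColor(f,cv2.COLOR_RGB2HSV); m&=(hsv[...,2]>130)&(hsv[...,1]<50)
    n,l,s,_=cv2.connectedComponentsWithStats(m.astype(np.uint8)); i=1+s[1:,4].argmax(); m=l==i
    c=cv2.findContours(m.astype(np.uint8),cv2.RETR_EXTERNAL,cv2.CHAIN_APPROX_NONE)[0][0]
    q=W[c[:,0,1],c[:,0,0]]; q=q[np.isfinite(q[:,0])]
    print("held circ",cv2.minEnclosingCircle(q[:,:2].astype(np.float32)),"z",np.nanmedian(z[m]),"n",m.sum())
    A=np.c_[W[m][:,:2],np.ones(m.sum())]; print("tilt",np.linalg.lstsq(A,W[m][:,2],rcond=None)[0][:2].round(3))
E
python3 -c "
from go import *
held();delta(.5618,.2026,.15)"
```

```text
held circ ((0.5620773434638977, 0.2038632035255432), 0.030608557164669037) z 0.15891678366028136 n 4599
tilt [ 0.001 -0.   ]
at [0.5618 0.2029 0.1525] yaw deg 91.65 dx -0.3 dy 0.0 dz 2.5 grip 0.05962943608187557 4.498697519302368 F [ 0.7 -0.2 -1.7]
```

Grip force has dipped to 4.5 N. I wait a moment for it to recover before lowering.

Emit:
send_rows --rows '[{"dx": -0.8, "dy": 0, "dz": 0, "roll": 0, "jaw": 1}, {"dx": 0, "dy": 0, "dz": 0, "roll": 0, "jaw": 1}, {"dx": 0, "dy": 0, "dz": 0, "roll": 0, "jaw": 1}, {"dx": 0, "dy": 0, "dz": 0, "roll": 0, "jaw": 1}, {"dx": 0, "dy": 0, "dz": 0, "roll": 0, "jaw": 1}, {"dx": 0, "dy": 0, "dz": 0, "roll": 0, "jaw": 1}]' --force 45

```text
time_s: 15.25
ee_pos: [0.5619, 0.2012, 0.1546]
eef_rot: [3.141, -0.0, 1.598]
force: [-1.1, -0.3, -1.6]
grip_width: 0.0586
grip_force: 45.0
```

```bash
python3 -c "
from go import *
held();delta(.5618,.2022,.06)"
```

```text
held circ ((0.5616834163665771, 0.2011014223098755), 0.030489446595311165) z 0.1612337379363202 n 4611
tilt [0.002 0.001]
at [0.5619 0.2013 0.1546] yaw deg 91.59 dx 1.0 dy -0.1 dz 94.6 grip 0.05851106006396989 44.998324513435364 F [ 0.6  0.6 -2.2]
```

Emit:
send_rows --rows '[{"dx": 1.3, "dy": 0.2, "dz": 0, "roll": 0, "jaw": 1}, {"dx": 0, "dy": 0, "dz": 8, "roll": 0, "jaw": 1}, {"dx": 0, "dy": 0, "dz": 6, "roll": 0, "jaw": 1}, {"dx": 0, "dy": 0, "dz": 6, "roll": 0, "jaw": 1}, {"dx": 0, "dy": 0, "dz": 5, "roll": 0, "jaw": 1}, {"dx": 0, "dy": 0, "dz": 5, "roll": 0, "jaw": 1}, {"dx": 0, "dy": 0, "dz": 5, "roll": 0, "jaw": 1}, {"dx": 0, "dy": 0, "dz": 5, "roll": 0, "jaw": 1}, {"dx": 0, "dy": 0, "dz": 5, "roll": 0, "jaw": 1}, {"dx": 0, "dy": 0, "dz": 5, "roll": 0, "jaw": 1}]'

```text
time_s: 16.13
ee_pos: [0.5621, 0.2027, 0.104]
eef_rot: [3.142, -0.0, 1.599]
force: [0.3, -0.2, -2.7]
grip_width: 0.0587
grip_force: 45.0
```

Emit:
send_rows --rows '[{"dx": 0, "dy": 0, "dz": 8, "roll": 0, "jaw": 1}, {"dx": 0, "dy": 0, "dz": 8, "roll": 0, "jaw": 1}, {"dx": 0, "dy": 0, "dz": 8, "roll": 0, "jaw": 1}, {"dx": 0, "dy": 0, "dz": 8, "roll": 0, "jaw": 1}, {"dx": 0, "dy": 0, "dz": 6, "roll": 0, "jaw": 1}, {"dx": 0, "dy": 0, "dz": 3, "roll": 0, "jaw": 1}, {"dx": 0, "dy": 0, "dz": 0, "roll": 0, "jaw": 1}]'

```text
time_s: 16.72
ee_pos: [0.5618, 0.2026, 0.0626]
eef_rot: [-3.14, 0.0, 1.599]
force: [-0.1, -0.5, -1.2]
grip_width: 0.0588
grip_force: 45.0
```

Emit:
send_rows --rows '[{"dx": 0, "dy": 0, "dz": 0, "roll": 0, "jaw": -1}, {"dx": 0, "dy": 0, "dz": 0, "roll": 0, "jaw": -1}, {"dx": 0, "dy": 0, "dz": 0, "roll": 0, "jaw": -1}, {"dx": 0, "dy": 0, "dz": 0, "roll": 0, "jaw": -1}, {"dx": 0, "dy": 0, "dz": 0, "roll": 0, "jaw": -1}, {"dx": 0, "dy": 0, "dz": 0, "roll": 0, "jaw": -1}, {"dx": 0, "dy": 0, "dz": -20, "roll": 0, "jaw": -1}, {"dx": 0, "dy": 0, "dz": -25, "roll": 0, "jaw": -1}, {"dx": 0, "dy": 0, "dz": -30, "roll": 0, "jaw": -1}, {"dx": 0, "dy": 0, "dz": -30, "roll": 0, "jaw": -1}, {"dx": 0, "dy": 0, "dz": -30, "roll": 0, "jaw": -1}, {"dx": 0, "dy": 0, "dz": 0, "roll": 0, "jaw": -1}]'

```text
time_s: 17.72
ee_pos: [0.564, 0.2032, 0.2049]
eef_rot: [3.133, -0.002, 1.599]
force: [1.4, -0.3, 1.2]
grip_width: 0.094
grip_force: 0.0
```

```bash
cat >> go.py <<'E'
def tube():
    f,W,K,R,t=cam("wrist"); x,y,z=W[...,0],W[...,1],W[...,2]
    m=(z>.122)&(z<.134)&(abs(x-.562)<.055)&(abs(y-.2026)<.055)
    if m.sum()>20: print("rim",m.sum(),cv2.minEnclosingCircle(W[m][:,:2].astype(np.float32)))
    m=(np.hypot(x-.562,y-.2026)<.030)&(z<.12)&(z>.04)
    print("inside z pct",np.nanpercentile(z[m],[5,25,50,75,95]).round(4),m.sum())
E
python3 -c "
from go import *
tube();topring();wrings();delta(.4134,.1530,.2)"
```

```text
rim 931 ((0.5616753101348877, 0.20213420689105988), 0.039229799062013626)
inside z pct [0.0537 0.0651 0.0658 0.0663 0.067 ] 1517
ring px [121 192  23  33 186] xy [0.4377 0.551 ] r 0.0414 med z 0.0127
ring px [245 208  25  25 420] xy [0.3999 0.2511] r 0.0301 med z 0.0121
ring px [224 231  25  25 437] xy [0.3466 0.3003] r 0.03 med z 0.012
w ring [0.3463 0.299  0.0307] ext [0.346  0.2993]
w ring [0.4001 0.25   0.0311] ext [0.4001 0.2503]
w ring [0.4142 0.1541 0.0309] ext [0.4146 0.1544]
at [0.5619 0.2026 0.1979] yaw deg 91.6 dx -45.5 dy -149.8 dz -2.1 grip 0.09376687168885049 0.0 F [-0.4 -0.3 -0.5]
```

Ring 1 is seated flat: the surface inside the tube reads 0.066. For ring 2 I use a partial opening so the fingers miss the dark sleeve beside it.

Emit:
send_rows --rows '[{"dx": -2.3, "dy": -7.5, "dz": 0, "roll": 0, "jaw": -0.62}, {"dx": -4.5, "dy": -14.9, "dz": 0, "roll": 0, "jaw": -0.62}, {"dx": -4.5, "dy": -14.9, "dz": 0, "roll": 0, "jaw": -0.62}, {"dx": -4.5, "dy": -14.9, "dz": 0, "roll": 0, "jaw": -0.62}, {"dx": -4.5, "dy": -14.9, "dz": 0, "roll": 0, "jaw": -0.62}, {"dx": -4.5, "dy": -14.9, "dz": 0, "roll": 0, "jaw": -0.62}, {"dx": -4.5, "dy": -14.9, "dz": 0, "roll": 0, "jaw": -0.62}, {"dx": -4.5, "dy": -14.9, "dz": 0, "roll": 0, "jaw": -0.62}, {"dx": -4.5, "dy": -14.9, "dz": 0, "roll": 0, "jaw": -0.62}, {"dx": -4.5, "dy": -14.9, "dz": 0, "roll": 0, "jaw": -0.62}, {"dx": -2.3, "dy": -7.5, "dz": 0, "roll": 0, "jaw": -0.62}, {"dx": 0, "dy": 0, "dz": 0, "roll": 0, "jaw": -0.62}]'

```text
time_s: 18.87
ee_pos: [0.413, 0.1531, 0.1979]
eef_rot: [-3.141, 0.0, 1.599]
force: [-0.5, 0.2, -0.5]
grip_width: 0.0763
grip_force: 0.0
```

```bash
python3 -c "
from go import *
wrings();delta(.4136,.1533,.004)"
```

```text
w ring [0.3452 0.2988 0.0305] ext [0.3448 0.2993]
w ring [0.3984 0.2503 0.0299] ext [0.3987 0.2503]
w ring [0.4133 0.1535 0.0301] ext [0.4134 0.1535]
at [0.414  0.1533 0.1981] yaw deg 91.6 dx -0.0 dy -0.4 dz 194.1 grip 0.07607346262478638 0.0 F [ 0.3 -0.1 -0.6]
```

Emit:
send_rows --rows '[{"dx": 0, "dy": -0.3, "dz": 18, "roll": 0, "jaw": -0.62}, {"dx": 0, "dy": 0, "dz": 20, "roll": 0, "jaw": -0.62}, {"dx": 0, "dy": 0, "dz": 20, "roll": 0, "jaw": -0.62}, {"dx": 0, "dy": 0, "dz": 20, "roll": 0, "jaw": -0.62}, {"dx": 0, "dy": 0, "dz": 20, "roll": 0, "jaw": -0.62}, {"dx": 0, "dy": 0, "dz": 20, "roll": 0, "jaw": -0.62}, {"dx": 0, "dy": 0, "dz": 20, "roll": 0, "jaw": -0.62}, {"dx": 0, "dy": 0, "dz": 20, "roll": 0, "jaw": -0.62}, {"dx": 0, "dy": 0, "dz": 18, "roll": 0, "jaw": -0.62}, {"dx": 0, "dy": 0, "dz": 12, "roll": 0, "jaw": -0.62}, {"dx": 0, "dy": 0, "dz": 6, "roll": 0, "jaw": -0.62}, {"dx": 0, "dy": 0, "dz": 0, "roll": 0, "jaw": -0.62}]'

```text
time_s: 19.92
ee_pos: [0.4137, 0.1533, 0.0031]
eef_rot: [-3.139, 0.001, 1.599]
force: [-0.2, 0.3, 0.0]
grip_width: 0.0761
grip_force: 0.0
```

Emit:
send_rows --rows '[{"dx": 0, "dy": 0, "dz": 0, "roll": 0, "jaw": 1}, {"dx": 0, "dy": 0, "dz": 0, "roll": 0, "jaw": 1}, {"dx": 0, "dy": 0, "dz": 0, "roll": 0, "jaw": 1}, {"dx": 0, "dy": 0, "dz": 0, "roll": 0, "jaw": 1}, {"dx": 0, "dy": 0, "dz": 0, "roll": 0, "jaw": 1}, {"dx": 0, "dy": 0, "dz": 0, "roll": 0, "jaw": 1}, {"dx": 0, "dy": 0, "dz": 0, "roll": 0, "jaw": 1}, {"dx": 0, "dy": 0, "dz": 0, "roll": 0, "jaw": 1}]'

```text
time_s: 20.58
ee_pos: [0.4145, 0.1536, 0.0051]
eef_rot: [3.14, -0.0, 1.599]
force: [-1.8, -0.3, 5.8]
grip_width: 0.059
grip_force: 45.0
```

Emit:
send_rows --rows '[{"dx": 0, "dy": 0, "dz": -5, "roll": 0, "jaw": 1}, {"dx": 0, "dy": 0, "dz": -10, "roll": 0, "jaw": 1}, {"dx": 0, "dy": 0, "dz": -15, "roll": 0, "jaw": 1}, {"dx": 0, "dy": 0, "dz": -20, "roll": 0, "jaw": 1}, {"dx": 0, "dy": 0, "dz": -20, "roll": 0, "jaw": 1}, {"dx": 0, "dy": 0, "dz": -20, "roll": 0, "jaw": 1}, {"dx": 0, "dy": 0, "dz": -20, "roll": 0, "jaw": 1}, {"dx": 0, "dy": 0, "dz": -20, "roll": 0, "jaw": 1}, {"dx": 0, "dy": 0, "dz": -15, "roll": 0, "jaw": 1}, {"dx": 0, "dy": 0, "dz": -5, "roll": 0, "jaw": 1}, {"dx": 0, "dy": 0, "dz": 0, "roll": 0, "jaw": 1}, {"dx": 0, "dy": 0, "dz": 0, "roll": 0, "jaw": 1}]'

```text
time_s: 21.58
ee_pos: [0.4137, 0.1533, 0.1541]
eef_rot: [-3.141, 0.0, 1.599]
force: [-0.1, 1.0, -2.5]
grip_width: 0.0586
grip_force: 45.0
```

```bash
python3 -c "
from go import *
held();delta(.5618,.2026,.155)"
```

```text
held circ ((0.41382405161857605, 0.15284988284111023), 0.030489927157759666) z 0.16077053657626228 n 4591
tilt [-0.002 -0.002]
at [0.4136 0.1533 0.1536] yaw deg 91.6 dx 45.2 dy 149.6 dz -1.4 grip 0.058435101371488475 44.99920964241028 F [-1.1 -0.2 -2.3]
```

Emit:
send_rows --rows '[{"dx": 2.4, "dy": 7.5, "dz": 0, "roll": 0, "jaw": 1}, {"dx": 4.5, "dy": 15, "dz": 0, "roll": 0, "jaw": 1}, {"dx": 4.5, "dy": 15, "dz": 0, "roll": 0, "jaw": 1}, {"dx": 4.5, "dy": 15, "dz": 0, "roll": 0, "jaw": 1}, {"dx": 4.5, "dy": 15, "dz": 0, "roll": 0, "jaw": 1}, {"dx": 4.5, "dy": 15, "dz": 0, "roll": 0, "jaw": 1}, {"dx": 4.5, "dy": 15, "dz": 0, "roll": 0, "jaw": 1}, {"dx": 4.5, "dy": 15, "dz": 0, "roll": 0, "jaw": 1}, {"dx": 4.5, "dy": 15, "dz": 0, "roll": 0, "jaw": 1}, {"dx": 4.5, "dy": 15, "dz": 0, "roll": 0, "jaw": 1}, {"dx": 2.4, "dy": 7.2, "dz": 0, "roll": 0, "jaw": 1}, {"dx": 0, "dy": 0, "dz": 0, "roll": 0, "jaw": 1}]'

```text
time_s: 22.63
ee_pos: [0.5631, 0.2031, 0.1531]
eef_rot: [-3.14, 0.0, 1.599]
force: [-1.0, 0.5, -2.1]
grip_width: 0.0588
grip_force: 45.0
```

Emit:
send_rows --rows '[{"dx": 0, "dy": 0, "dz": 0, "roll": 0, "jaw": 1}, {"dx": 0, "dy": 0, "dz": 8, "roll": 0, "jaw": 1}, {"dx": 0, "dy": 0, "dz": 6, "roll": 0, "jaw": 1}, {"dx": 0, "dy": 0, "dz": 6, "roll": 0, "jaw": 1}, {"dx": 0, "dy": 0, "dz": 5, "roll": 0, "jaw": 1}, {"dx": 0, "dy": 0, "dz": 5, "roll": 0, "jaw": 1}, {"dx": 0, "dy": 0, "dz": 5, "roll": 0, "jaw": 1}, {"dx": 0, "dy": 0, "dz": 5, "roll": 0, "jaw": 1}]'

```text
time_s: 23.3
ee_pos: [0.5624, 0.2029, 0.114]
eef_rot: [3.142, 0.0, 1.599]
force: [-0.2, 0.4, -2.1]
grip_width: 0.0586
grip_force: 45.0
```

Emit:
send_rows --rows '[{"dx": 0, "dy": 0, "dz": 8, "roll": 0, "jaw": 1}, {"dx": 0, "dy": 0, "dz": 8, "roll": 0, "jaw": 1}, {"dx": 0, "dy": 0, "dz": 8, "roll": 0, "jaw": 1}, {"dx": 0, "dy": 0, "dz": 7, "roll": 0, "jaw": 1}, {"dx": 0, "dy": 0, "dz": 5, "roll": 0, "jaw": 1}, {"dx": 0, "dy": 0, "dz": 2, "roll": 0, "jaw": 1}, {"dx": 0, "dy": 0, "dz": 0, "roll": 0, "jaw": 1}]'

```text
time_s: 23.88
ee_pos: [0.5623, 0.2028, 0.0759]
eef_rot: [-3.141, 0.0, 1.599]
force: [-0.6, 0.4, -1.3]
grip_width: 0.0584
grip_force: 45.0
```

Emit:
send_rows --rows '[{"dx": 0, "dy": 0, "dz": 0, "roll": 0, "jaw": -1}, {"dx": 0, "dy": 0, "dz": 0, "roll": 0, "jaw": -1}, {"dx": 0, "dy": 0, "dz": 0, "roll": 0, "jaw": -1}, {"dx": 0, "dy": 0, "dz": 0, "roll": 0, "jaw": -1}, {"dx": 0, "dy": 0, "dz": 0, "roll": 0, "jaw": -1}, {"dx": 0, "dy": 0, "dz": 0, "roll": 0, "jaw": -1}, {"dx": 0, "dy": 0, "dz": -15, "roll": 0, "jaw": -1}, {"dx": 0, "dy": 0, "dz": -25, "roll": 0, "jaw": -1}, {"dx": 0, "dy": 0, "dz": -30, "roll": 0, "jaw": -1}, {"dx": 0, "dy": 0, "dz": -30, "roll": 0, "jaw": -1}, {"dx": 0, "dy": 0, "dz": -22, "roll": 0, "jaw": -1}, {"dx": 0, "dy": 0, "dz": 0, "roll": 0, "jaw": -1}]'

```text
time_s: 24.88
ee_pos: [0.5639, 0.2034, 0.2037]
eef_rot: [3.134, -0.002, 1.599]
force: [0.0, 0.0, 0.1]
grip_width: 0.0938
grip_force: 0.0
```

```bash
python3 -c "
from go import *
tube();topring();wrings();delta(.3997,.2505,.197)"
```

```text
rim 918 ((0.5616281628608704, 0.20219910144805908), 0.039310842752456665)
inside z pct [0.0541 0.077  0.0778 0.0783 0.079 ] 1703
ring px [121 192  23  33 189] xy [0.4377 0.551 ] r 0.0414 med z 0.0128
ring px [245 208  25  25 421] xy [0.4    0.2511] r 0.03 med z 0.0121
ring px [224 231  25  25 433] xy [0.3466 0.3003] r 0.03 med z 0.0119
w ring [0.3463 0.299  0.0307] ext [0.3459 0.2994]
w ring [0.4    0.2502 0.0308] ext [0.4001 0.2504]
at [0.5621 0.2028 0.1976] yaw deg 91.6 dx 52.2 dy -161.0 dz 0.6 grip 0.09428458675226062 0.0 F [ 0.   1.1 -0.7]
```

Emit:
send_rows --rows '[{"dx": 2.6, "dy": -8, "dz": 0, "roll": 0, "jaw": -0.62}, {"dx": 5.2, "dy": -16.1, "dz": 0, "roll": 0, "jaw": -0.62}, {"dx": 5.2, "dy": -16.1, "dz": 0, "roll": 0, "jaw": -0.62}, {"dx": 5.2, "dy": -16.1, "dz": 0, "roll": 0, "jaw": -0.62}, {"dx": 5.2, "dy": -16.1, "dz": 0, "roll": 0, "jaw": -0.62}, {"dx": 5.2, "dy": -16.1, "dz": 0, "roll": 0, "jaw": -0.62}, {"dx": 5.2, "dy": -16.1, "dz": 0, "roll": 0, "jaw": -0.62}, {"dx": 5.2, "dy": -16.1, "dz": 0, "roll": 0, "jaw": -0.62}, {"dx": 5.2, "dy": -16.1, "dz": 0, "roll": 0, "jaw": -0.62}, {"dx": 5.2, "dy": -16.1, "dz": 0, "roll": 0, "jaw": -0.62}, {"dx": 2.6, "dy": -8.1, "dz": 0, "roll": 0, "jaw": -0.62}, {"dx": 0, "dy": 0, "dz": 0, "roll": 0, "jaw": -0.62}]'

```text
time_s: 26.03
ee_pos: [0.3985, 0.2507, 0.1979]
eef_rot: [-3.141, 0.0, 1.6]
force: [1.4, 0.1, 1.0]
grip_width: 0.0761
grip_force: 0.0
```

```bash
python3 -c "
from go import *
wrings();delta(.3995,.2505,.004)"
```

```text
w ring [0.3453 0.2996 0.0301] ext [0.3451 0.2998]
w ring [0.3982 0.251  0.0301] ext [0.3989 0.2511]
at [0.3995 0.2505 0.1981] yaw deg 91.65 dx 0.0 dy -0.0 dz 194.1 grip 0.07657066402932192 0.0 F [0.2 0.2 0. ]
```

Emit:
send_rows --rows '[{"dx": 0.3, "dy": -0.5, "dz": 18, "roll": 0, "jaw": -0.62}, {"dx": 0, "dy": 0, "dz": 20, "roll": 0, "jaw": -0.62}, {"dx": 0, "dy": 0, "dz": 20, "roll": 0, "jaw": -0.62}, {"dx": 0, "dy": 0, "dz": 20, "roll": 0, "jaw": -0.62}, {"dx": 0, "dy": 0, "dz": 20, "roll": 0, "jaw": -0.62}, {"dx": 0, "dy": 0, "dz": 20, "roll": 0, "jaw": -0.62}, {"dx": 0, "dy": 0, "dz": 20, "roll": 0, "jaw": -0.62}, {"dx": 0, "dy": 0, "dz": 20, "roll": 0, "jaw": -0.62}, {"dx": 0, "dy": 0, "dz": 18, "roll": 0, "jaw": -0.62}, {"dx": 0, "dy": 0, "dz": 12, "roll": 0, "jaw": -0.62}, {"dx": 0, "dy": 0, "dz": 6, "roll": 0, "jaw": -0.62}, {"dx": 0, "dy": 0, "dz": 0, "roll": 0, "jaw": -0.62}]'

```text
time_s: 27.08
ee_pos: [0.3993, 0.25, 0.0031]
eef_rot: [-3.139, 0.001, 1.598]
force: [-0.5, -0.7, 0.1]
grip_width: 0.0761
grip_force: 0.0
```

Emit:
send_rows --rows '[{"dx": 0, "dy": 0, "dz": 0, "roll": 0, "jaw": 1}, {"dx": 0, "dy": 0, "dz": 0, "roll": 0, "jaw": 1}, {"dx": 0, "dy": 0, "dz": 0, "roll": 0, "jaw": 1}, {"dx": 0, "dy": 0, "dz": 0, "roll": 0, "jaw": 1}, {"dx": 0, "dy": 0, "dz": 0, "roll": 0, "jaw": 1}, {"dx": 0, "dy": 0, "dz": 0, "roll": 0, "jaw": 1}, {"dx": 0, "dy": 0, "dz": 0, "roll": 0, "jaw": 1}, {"dx": 0, "dy": 0, "dz": 0, "roll": 0, "jaw": 1}]'

```text
time_s: 27.75
ee_pos: [0.4, 0.2508, 0.0051]
eef_rot: [3.14, -0.0, 1.599]
force: [-0.5, -1.5, 6.6]
grip_width: 0.0588
grip_force: 45.0
```

Emit:
send_rows --rows '[{"dx": 0, "dy": 0, "dz": -5, "roll": 0, "jaw": 1}, {"dx": 0, "dy": 0, "dz": -10, "roll": 0, "jaw": 1}, {"dx": 0, "dy": 0, "dz": -15, "roll": 0, "jaw": 1}, {"dx": 0, "dy": 0, "dz": -20, "roll": 0, "jaw": 1}, {"dx": 0, "dy": 0, "dz": -20, "roll": 0, "jaw": 1}, {"dx": 0, "dy": 0, "dz": -20, "roll": 0, "jaw": 1}, {"dx": 0, "dy": 0, "dz": -20, "roll": 0, "jaw": 1}, {"dx": 0, "dy": 0, "dz": -20, "roll": 0, "jaw": 1}, {"dx": 0, "dy": 0, "dz": -15, "roll": 0, "jaw": 1}, {"dx": 0, "dy": 0, "dz": -5, "roll": 0, "jaw": 1}, {"dx": 0, "dy": 0, "dz": 0, "roll": 0, "jaw": 1}, {"dx": 0, "dy": 0, "dz": 0, "roll": 0, "jaw": 1}]'

```text
time_s: 28.75
ee_pos: [0.3992, 0.2505, 0.1541]
eef_rot: [-3.141, 0.0, 1.599]
force: [0.8, -0.4, -1.9]
grip_width: 0.0588
grip_force: 45.0
```

```bash
python3 -c "
from go import *
held();delta(.5619,.2026,.155)"
```

```text
held circ ((0.3988933861255646, 0.25018754601478577), 0.0306184533983469) z 0.16070192833116162 n 4593
tilt [-0.001 -0.002]
at [0.3991 0.2504 0.1536] yaw deg 91.6 dx -52.4 dy 161.4 dz -1.4 grip 0.05875075915382766 44.999202489852905 F [ 0.3  0.4 -2.5]
```

Emit:
send_rows --rows '[{"dx": -2.7, "dy": 8.1, "dz": 0, "roll": 0, "jaw": 1}, {"dx": -5.2, "dy": 16.1, "dz": 0, "roll": 0, "jaw": 1}, {"dx": -5.2, "dy": 16.1, "dz": 0, "roll": 0, "jaw": 1}, {"dx": -5.2, "dy": 16.1, "dz": 0, "roll": 0, "jaw": 1}, {"dx": -5.2, "dy": 16.1, "dz": 0, "roll": 0, "jaw": 1}, {"dx": -5.2, "dy": 16.1, "dz": 0, "roll": 0, "jaw": 1}, {"dx": -5.2, "dy": 16.1, "dz": 0, "roll": 0, "jaw": 1}, {"dx": -5.2, "dy": 16.1, "dz": 0, "roll": 0, "jaw": 1}, {"dx": -5.2, "dy": 16.1, "dz": 0, "roll": 0, "jaw": 1}, {"dx": -5.2, "dy": 16.1, "dz": 0, "roll": 0, "jaw": 1}, {"dx": -2.7, "dy": 8.1, "dz": 0, "roll": 0, "jaw": 1}, {"dx": 0, "dy": 0, "dz": 0, "roll": 0, "jaw": 1}]'

```text
time_s: 29.8
ee_pos: [0.563, 0.202, 0.1532]
eef_rot: [-3.14, 0.001, 1.597]
force: [0.1, 1.8, -3.2]
grip_width: 0.0589
grip_force: 45.0
```

Emit:
send_rows --rows '[{"dx": 0, "dy": 0, "dz": 0, "roll": 0, "jaw": 1}, {"dx": 0, "dy": 0, "dz": 8, "roll": 0, "jaw": 1}, {"dx": 0, "dy": 0, "dz": 6, "roll": 0, "jaw": 1}, {"dx": 0, "dy": 0, "dz": 6, "roll": 0, "jaw": 1}, {"dx": 0, "dy": 0, "dz": 5, "roll": 0, "jaw": 1}, {"dx": 0, "dy": 0, "dz": 5, "roll": 0, "jaw": 1}, {"dx": 0, "dy": 0, "dz": 5, "roll": 0, "jaw": 1}, {"dx": 0, "dy": 0, "dz": 5, "roll": 0, "jaw": 1}]'

```text
time_s: 30.47
ee_pos: [0.562, 0.203, 0.1139]
eef_rot: [-3.142, 0.0, 1.599]
force: [-0.8, 0.2, -2.8]
grip_width: 0.0584
grip_force: 45.0
```

Emit:
send_rows --rows '[{"dx": 0, "dy": 0, "dz": 7, "roll": 0, "jaw": 1}, {"dx": 0, "dy": 0, "dz": 7, "roll": 0, "jaw": 1}, {"dx": 0, "dy": 0, "dz": 6, "roll": 0, "jaw": 1}, {"dx": 0, "dy": 0, "dz": 4, "roll": 0, "jaw": 1}, {"dx": 0, "dy": 0, "dz": 2, "roll": 0, "jaw": 1}, {"dx": 0, "dy": 0, "dz": 0, "roll": 0, "jaw": 1}]'

```text
time_s: 30.97
ee_pos: [0.5619, 0.2029, 0.0879]
eef_rot: [-3.141, 0.0, 1.599]
force: [0.1, -0.6, -2.2]
grip_width: 0.0588
grip_force: 45.0
```

Emit:
send_rows --rows '[{"dx": 0, "dy": 0, "dz": 0, "roll": 0, "jaw": -1}, {"dx": 0, "dy": 0, "dz": 0, "roll": 0, "jaw": -1}, {"dx": 0, "dy": 0, "dz": 0, "roll": 0, "jaw": -1}, {"dx": 0, "dy": 0, "dz": 0, "roll": 0, "jaw": -1}, {"dx": 0, "dy": 0, "dz": 0, "roll": 0, "jaw": -1}, {"dx": 0, "dy": 0, "dz": 0, "roll": 0, "jaw": -1}, {"dx": 0, "dy": 0, "dz": -15, "roll": 0, "jaw": -1}, {"dx": 0, "dy": 0, "dz": -25, "roll": 0, "jaw": -1}, {"dx": 0, "dy": 0, "dz": -30, "roll": 0, "jaw": -1}, {"dx": 0, "dy": 0, "dz": -25, "roll": 0, "jaw": -1}, {"dx": 0, "dy": 0, "dz": -14, "roll": 0, "jaw": -1}, {"dx": 0, "dy": 0, "dz": 0, "roll": 0, "jaw": -1}]'

```text
time_s: 31.97
ee_pos: [0.5631, 0.2033, 0.201]
eef_rot: [3.136, -0.001, 1.599]
force: [0.2, -0.2, 0.1]
grip_width: 0.0939
grip_force: 0.0
```

```bash
python3 -c "
from go import *
tube();topring();wrings();delta(.3463,.2998,.197)"
```

```text
rim 959 ((0.5613512396812439, 0.20213675498962402), 0.03932661935687065)
inside z pct [0.0545 0.0891 0.0897 0.0902 0.0909] 1952
ring px [121 192  23  33 186] xy [0.4377 0.551 ] r 0.0414 med z 0.0129
ring px [224 231  25  25 434] xy [0.3466 0.3003] r 0.03 med z 0.012
ring px [223 273  33  12 157] xy [0.2612 0.2948] r 0.038 med z 0.0154
w ring [0.3463 0.2992 0.0306] ext [0.3459 0.2993]
at [0.5616 0.2028 0.1961] yaw deg 91.6 dx 102.9 dy -212.5 dz -0.9 grip 0.09393307300780471 0.0 F [ 0.8  0.6 -0.2]
```

Emit:
send_rows --rows '[{"dx": 4.9, "dy": -10.1, "dz": 0, "roll": 0, "jaw": -0.62}, {"dx": 9.8, "dy": -20.2, "dz": 0, "roll": 0, "jaw": -0.62}, {"dx": 9.8, "dy": -20.2, "dz": 0, "roll": 0, "jaw": -0.62}, {"dx": 9.8, "dy": -20.2, "dz": 0, "roll": 0, "jaw": -0.62}, {"dx": 9.8, "dy": -20.2, "dz": 0, "roll": 0, "jaw": -0.62}, {"dx": 9.8, "dy": -20.2, "dz": 0, "roll": 0, "jaw": -0.62}, {"dx": 9.8, "dy": -20.2, "dz": 0, "roll": 0, "jaw": -0.62}, {"dx": 9.8, "dy": -20.2, "dz": 0, "roll": 0, "jaw": -0.62}, {"dx": 9.8, "dy": -20.2, "dz": 0, "roll": 0, "jaw": -0.62}, {"dx": 9.8, "dy": -20.2, "dz": 0, "roll": 0, "jaw": -0.62}, {"dx": 9.8, "dy": -20.2, "dz": 0, "roll": 0, "jaw": -0.62}, {"dx": 0, "dy": 0, "dz": 0, "roll": 0, "jaw": -0.62}]'

```text
time_s: 33.12
ee_pos: [0.3443, 0.3006, 0.1961]
eef_rot: [-3.139, 0.001, 1.601]
force: [0.5, 0.2, 0.7]
grip_width: 0.0761
grip_force: 0.0
```

```bash
python3 -c "
from go import *
wrings();topring();delta(.346,.2998,.004)"
```

```text
w ring [0.345  0.2999 0.0302] ext [0.3451 0.2999]
ring px [121 192  23  33 190] xy [0.4377 0.551 ] r 0.0414 med z 0.0127
ring px [379 284  39  31 299] xy [ 0.2119 -0.0731] r 0.0566 med z 0.0129
at [0.3466 0.2999 0.1965] yaw deg 91.67 dx -0.1 dy -0.6 dz 192.5 grip 0.07574070359136419 0.0 F [ 0.5  0.  -0.6]
```

Emit:
send_rows --rows '[{"dx": 0, "dy": -0.7, "dz": 18, "roll": 0, "jaw": -0.62}, {"dx": 0, "dy": 0, "dz": 20, "roll": 0, "jaw": -0.62}, {"dx": 0, "dy": 0, "dz": 20, "roll": 0, "jaw": -0.62}, {"dx": 0, "dy": 0, "dz": 20, "roll": 0, "jaw": -0.62}, {"dx": 0, "dy": 0, "dz": 20, "roll": 0, "jaw": -0.62}, {"dx": 0, "dy": 0, "dz": 20, "roll": 0, "jaw": -0.62}, {"dx": 0, "dy": 0, "dz": 20, "roll": 0, "jaw": -0.62}, {"dx": 0, "dy": 0, "dz": 20, "roll": 0, "jaw": -0.62}, {"dx": 0, "dy": 0, "dz": 18, "roll": 0, "jaw": -0.62}, {"dx": 0, "dy": 0, "dz": 11, "roll": 0, "jaw": -0.62}, {"dx": 0, "dy": 0, "dz": 5.5, "roll": 0, "jaw": -0.62}, {"dx": 0, "dy": 0, "dz": 0, "roll": 0, "jaw": -0.62}]'

```text
time_s: 34.22
ee_pos: [0.3463, 0.299, 0.0035]
eef_rot: [-3.139, 0.002, 1.598]
force: [-1.3, -0.6, 0.7]
grip_width: 0.0761
grip_force: 0.0
```

Emit:
send_rows --rows '[{"dx": 0, "dy": 0, "dz": 0, "roll": 0, "jaw": 1}, {"dx": 0, "dy": 0, "dz": 0, "roll": 0, "jaw": 1}, {"dx": 0, "dy": 0, "dz": 0, "roll": 0, "jaw": 1}, {"dx": 0, "dy": 0, "dz": 0, "roll": 0, "jaw": 1}, {"dx": 0, "dy": 0, "dz": 0, "roll": 0, "jaw": 1}, {"dx": 0, "dy": 0, "dz": 0, "roll": 0, "jaw": 1}, {"dx": 0, "dy": 0, "dz": 0, "roll": 0, "jaw": 1}, {"dx": 0, "dy": 0, "dz": 0, "roll": 0, "jaw": 1}]'

```text
time_s: 34.88
ee_pos: [0.3468, 0.3001, 0.0055]
eef_rot: [3.141, -0.0, 1.599]
force: [-1.0, -2.6, 6.4]
grip_width: 0.0586
grip_force: 45.0
```

Emit:
send_rows --rows '[{"dx": 0, "dy": 0, "dz": -5, "roll": 0, "jaw": 1}, {"dx": 0, "dy": 0, "dz": -10, "roll": 0, "jaw": 1}, {"dx": 0, "dy": 0, "dz": -15, "roll": 0, "jaw": 1}, {"dx": 0, "dy": 0, "dz": -20, "roll": 0, "jaw": 1}, {"dx": 0, "dy": 0, "dz": -20, "roll": 0, "jaw": 1}, {"dx": 0, "dy": 0, "dz": -20, "roll": 0, "jaw": 1}, {"dx": 0, "dy": 0, "dz": -20, "roll": 0, "jaw": 1}, {"dx": 0, "dy": 0, "dz": -20, "roll": 0, "jaw": 1}, {"dx": 0, "dy": 0, "dz": -15, "roll": 0, "jaw": 1}, {"dx": 0, "dy": 0, "dz": -5, "roll": 0, "jaw": 1}, {"dx": 0, "dy": 0, "dz": 0, "roll": 0, "jaw": 1}, {"dx": 0, "dy": 0, "dz": 0, "roll": 0, "jaw": 1}]'

```text
time_s: 35.88
ee_pos: [0.3462, 0.2997, 0.1545]
eef_rot: [-3.141, 0.0, 1.599]
force: [0.2, -0.6, -2.9]
grip_width: 0.0587
grip_force: 45.0
```

```bash
python3 -c "
from go import *
held();delta(.5619,.2026,.155)"
```

```text
held circ ((0.34603655338287354, 0.2994183301925659), 0.03042503446340561) z 0.1608026264792691 n 4573
tilt [-0.002 -0.003]
at [0.346  0.2996 0.1541] yaw deg 91.6 dx -103.0 dy 213.1 dz -0.9 grip 0.05881947534178234 44.999181032180786 F [-0.5 -0.5 -2.2]
```

Emit:
send_rows --rows '[{"dx": -4.9, "dy": 10.1, "dz": 0, "roll": 0, "jaw": 1}, {"dx": -9.8, "dy": 20.3, "dz": 0, "roll": 0, "jaw": 1}, {"dx": -9.8, "dy": 20.3, "dz": 0, "roll": 0, "jaw": 1}, {"dx": -9.8, "dy": 20.3, "dz": 0, "roll": 0, "jaw": 1}, {"dx": -9.8, "dy": 20.3, "dz": 0, "roll": 0, "jaw": 1}, {"dx": -9.8, "dy": 20.3, "dz": 0, "roll": 0, "jaw": 1}, {"dx": -9.8, "dy": 20.3, "dz": 0, "roll": 0, "jaw": 1}, {"dx": -9.8, "dy": 20.3, "dz": 0, "roll": 0, "jaw": 1}, {"dx": -9.8, "dy": 20.3, "dz": 0, "roll": 0, "jaw": 1}, {"dx": -9.8, "dy": 20.3, "dz": 0, "roll": 0, "jaw": 1}, {"dx": -9.9, "dy": 20.3, "dz": 0, "roll": 0, "jaw": 1}, {"dx": 0, "dy": 0, "dz": 0, "roll": 0, "jaw": 1}]'

```text
time_s: 36.93
ee_pos: [0.565, 0.2003, 0.1534]
eef_rot: [-3.141, 0.001, 1.596]
force: [-0.2, -1.0, -2.1]
grip_width: 0.0587
grip_force: 45.0
```

Emit:
send_rows --rows '[{"dx": 0, "dy": 0, "dz": 0, "roll": 0, "jaw": 1}, {"dx": 0, "dy": 0, "dz": 0, "roll": 0, "jaw": 1}, {"dx": 0, "dy": 0, "dz": 8, "roll": 0, "jaw": 1}, {"dx": 0, "dy": 0, "dz": 6, "roll": 0, "jaw": 1}, {"dx": 0, "dy": 0, "dz": 6, "roll": 0, "jaw": 1}, {"dx": 0, "dy": 0, "dz": 5, "roll": 0, "jaw": 1}, {"dx": 0, "dy": 0, "dz": 5, "roll": 0, "jaw": 1}, {"dx": 0, "dy": 0, "dz": 5, "roll": 0, "jaw": 1}, {"dx": 0, "dy": 0, "dz": 5, "roll": 0, "jaw": 1}]'

```text
time_s: 37.68
ee_pos: [0.5623, 0.2029, 0.1145]
eef_rot: [-3.142, -0.0, 1.599]
force: [-0.1, 0.1, -1.4]
grip_width: 0.0586
grip_force: 45.0
```

Emit:
send_rows --rows '[{"dx": 0, "dy": 0, "dz": 5, "roll": 0, "jaw": 1}, {"dx": 0, "dy": 0, "dz": 5, "roll": 0, "jaw": 1}, {"dx": 0, "dy": 0, "dz": 4, "roll": 0, "jaw": 1}, {"dx": 0, "dy": 0, "dz": 0, "roll": 0, "jaw": 1}]'

```text
time_s: 38.02
ee_pos: [0.562, 0.2027, 0.0999]
eef_rot: [-3.14, 0.0, 1.599]
force: [0.5, -0.2, -3.3]
grip_width: 0.0583
grip_force: 45.0
```

Emit:
send_rows --rows '[{"dx": 0, "dy": 0, "dz": 0, "roll": 0, "jaw": -1}, {"dx": 0, "dy": 0, "dz": 0, "roll": 0, "jaw": -1}, {"dx": 0, "dy": 0, "dz": 0, "roll": 0, "jaw": -1}, {"dx": 0, "dy": 0, "dz": 0, "roll": 0, "jaw": -1}, {"dx": 0, "dy": 0, "dz": 0, "roll": 0, "jaw": -1}, {"dx": 0, "dy": 0, "dz": 0, "roll": 0, "jaw": -1}, {"dx": 0, "dy": 0, "dz": -15, "roll": 0, "jaw": -1}, {"dx": 0, "dy": 0, "dz": -25, "roll": 0, "jaw": -1}, {"dx": 0, "dy": 0, "dz": -30, "roll": 0, "jaw": -1}, {"dx": 0, "dy": 0, "dz": -26, "roll": 0, "jaw": -1}, {"dx": 0, "dy": 0, "dz": 0, "roll": 0, "jaw": -1}, {"dx": 0, "dy": 0, "dz": 0, "roll": 0, "jaw": -1}]'

```text
time_s: 39.02
ee_pos: [0.5628, 0.203, 0.1982]
eef_rot: [3.139, -0.001, 1.599]
force: [-0.7, -0.2, -0.3]
grip_width: 0.0941
grip_force: 0.0
```

```bash
python3 -c "
from go import *
tube();f=topring()[0];g=camera('wrist')['frame'];s=camera('side')['frame']
save('e',np.vstack([np.hstack([f[130:330,60:460],g[0:200,56:456]]),np.hstack([s[100:384,:400],g[100:384,56:456]])]))
delta(.5655,.0575,.197)"
```

```text
rim 969 ((0.5615019798278809, 0.2021162360906601), 0.039231378585100174)
inside z pct [0.0606 0.1011 0.1017 0.1022 0.1029] 2225
ring px [121 192  23  33 190] xy [0.4377 0.551 ] r 0.0414 med z 0.0127
ring px [223 272  32  13 174] xy [0.2681 0.2952] r 0.0374 med z 0.0156
at [0.5619 0.2027 0.1955] yaw deg 91.6 dx -145.3 dy -0.4 dz -1.5 grip 0.09420856127819845 0.0 F [ 0.6 -0.1  0.2]
```

View pics/e.png

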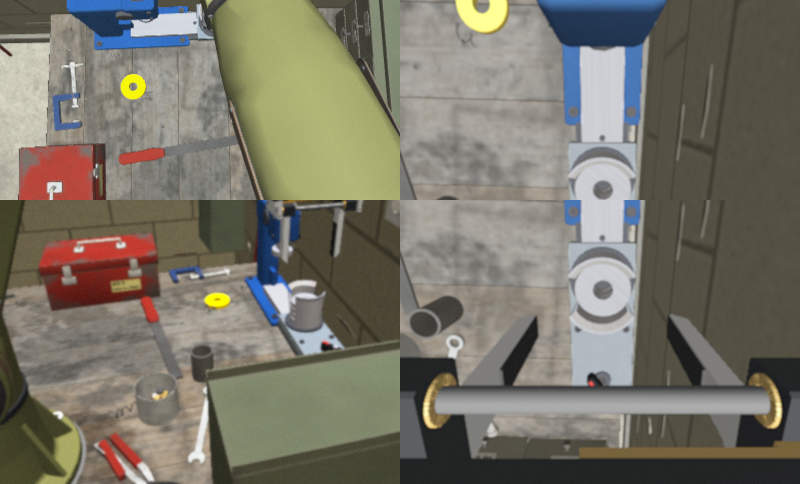

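All four rings lie in the tube, stacked flat with the top at 0.1017 m. No grey ring is left on the bench. I go back to the knob.

Emit:
send_rows --rows '[{"dx": -14.5, "dy": 0, "dz": 0, "roll": 0, "jaw": -1}, {"dx": -14.5, "dy": 0, "dz": 0, "roll": 0, "jaw": -1}, {"dx": -14.5, "dy": 0, "dz": 0, "roll": 0, "jaw": -1}, {"dx": -14.5, "dy": 0, "dz": 0, "roll": 0, "jaw": -1}, {"dx": -14.5, "dy": 0, "dz": 0, "roll": 0, "jaw": -1}, {"dx": -14.5, "dy": 0, "dz": 0, "roll": 0, "jaw": -1}, {"dx": -14.5, "dy": 0, "dz": 0, "roll": 0, "jaw": -1}, {"dx": -14.5, "dy": 0, "dz": 0, "roll": 0, "jaw": -1}, {"dx": -14.5, "dy": -0.4, "dz": 0, "roll": 0, "jaw": -1}, {"dx": -14.8, "dy": 0, "dz": 0, "roll": 0, "jaw": -1}]'

```text
time_s: 40.05
ee_pos: [0.5659, 0.0559, 0.197]
eef_rot: [3.141, 0.0, 1.598]
force: [-0.1, 0.2, 0.3]
grip_width: 0.0941
grip_force: 0.0
```

Emit:
send_rows --rows '[{"dx": 0, "dy": 0, "dz": 0, "roll": -6, "jaw": -1}, {"dx": 0, "dy": 0, "dz": 0, "roll": -6, "jaw": -1}, {"dx": 0, "dy": 0, "dz": 0, "roll": -6, "jaw": -1}, {"dx": 0, "dy": 0, "dz": 0, "roll": -6, "jaw": -1}, {"dx": 0, "dy": 0, "dz": 0, "roll": -6, "jaw": -1}, {"dx": 0, "dy": 0, "dz": 0, "roll": -5.8, "jaw": -1}, {"dx": 0, "dy": 0, "dz": 0, "roll": 0, "jaw": -1}, {"dx": 0, "dy": 0, "dz": 0, "roll": 0, "jaw": -1}]'

```text
time_s: 40.72
ee_pos: [0.5659, 0.0569, 0.197]
eef_rot: [3.142, 0.0, 2.22]
force: [0.8, -0.1, -0.3]
grip_width: 0.094
grip_force: 0.0
```

```bash
python3 -c "
from go import *
f,W,K,R,t=cam('wrist');x,y,z=W[...,0],W[...,1],W[...,2]
m=(z>.079)&(z<.1)&(abs(x-.565)<.045)&(abs(y-.058)<.045)
r=cv2.minAreaRect(W[m][:,:2].astype(np.float32)); print(r)
delta(*r[0],.061)"
```

```text
((0.5655233860015869, 0.057977817952632904), (0.011476344428956509, 0.05769772455096245), 37.06076431274414)
at [0.5659 0.0571 0.197 ] yaw deg 127.17 dx 1.0 dy 0.2 dz 136.0 grip 0.09400091053286701 0.0 F [ 0.4  0.2 -0.6]
```

Emit:
send_rows --rows '[{"dx": 1, "dy": 0.2, "dz": 10, "roll": 0, "jaw": -0.4}, {"dx": 0, "dy": 0, "dz": 18, "roll": 0, "jaw": -0.4}, {"dx": 0, "dy": 0, "dz": 18, "roll": 0, "jaw": -0.4}, {"dx": 0, "dy": 0, "dz": 18, "roll": 0, "jaw": -0.4}, {"dx": 0, "dy": 0, "dz": 18, "roll": 0, "jaw": -0.4}, {"dx": 0, "dy": 0, "dz": 18, "roll": 0, "jaw": -0.4}, {"dx": 0, "dy": 0, "dz": 18, "roll": 0, "jaw": -0.4}, {"dx": 0, "dy": 0, "dz": 12, "roll": 0, "jaw": -0.4}, {"dx": 0, "dy": 0, "dz": 6, "roll": 0, "jaw": -0.4}, {"dx": 0, "dy": 0, "dz": 0, "roll": 0, "jaw": -0.4}]'

```text
time_s: 41.6
ee_pos: [0.5649, 0.0585, 0.0596]
eef_rot: [-3.14, -0.001, 2.223]
force: [0.7, 0.1, -0.6]
grip_width: 0.0659
grip_force: 0.0
```

Emit:
send_rows --rows '[{"dx": 0, "dy": 0, "dz": 0, "roll": 0, "jaw": 1}, {"dx": 0, "dy": 0, "dz": 0, "roll": 0, "jaw": 1}, {"dx": 0, "dy": 0, "dz": 0, "roll": 0, "jaw": 1}, {"dx": 0, "dy": 0, "dz": 0, "roll": 0, "jaw": 1}, {"dx": 0, "dy": 0, "dz": 0, "roll": 0, "jaw": 1}, {"dx": 0, "dy": 0, "dz": 0, "roll": 0, "jaw": 1}, {"dx": 0, "dy": 0, "dz": 0, "roll": 0, "jaw": 1}, {"dx": 0, "dy": 0, "dz": 0, "roll": 0, "jaw": 1}, {"dx": 0, "dy": 0, "dz": 0, "roll": 0, "jaw": 1}, {"dx": 0, "dy": 0, "dz": 0, "roll": 0, "jaw": 1}, {"dx": 0, "dy": 0, "dz": 0, "roll": 0, "jaw": 1}, {"dx": 0, "dy": 0, "dz": 0, "roll": 0, "jaw": 1}]' --force 25

```text
time_s: 42.6
ee_pos: [0.5654, 0.0585, 0.061]
eef_rot: [-3.141, -0.0, 2.224]
force: [-3.6, -0.2, 3.6]
grip_width: 0.0116
grip_force: 25.0
```

```bash
python3 -c "
from go import *
delta(.5616,.2074,.0613)"
```

```text
at [0.5654 0.0585 0.061 ] yaw deg 127.4 dx 120.6 dy 87.4 dz -0.3 grip 0.011570160470947943 25.000767884775996 F [-3.6 -0.2  3.6]
```

Emit:
send_rows --rows '[{"dx": 4, "dy": 2.9, "dz": 0, "roll": 0, "jaw": 1}, {"dx": 8, "dy": 5.8, "dz": 0, "roll": 0, "jaw": 1}, {"dx": 10.9, "dy": 7.9, "dz": 0, "roll": 0, "jaw": 1}, {"dx": 10.9, "dy": 7.9, "dz": 0, "roll": 0, "jaw": 1}, {"dx": 10.9, "dy": 7.9, "dz": 0, "roll": 0, "jaw": 1}, {"dx": 10.9, "dy": 7.9, "dz": 0, "roll": 0, "jaw": 1}, {"dx": 10.9, "dy": 7.9, "dz": 0, "roll": 0, "jaw": 1}, {"dx": 10.9, "dy": 7.9, "dz": 0, "roll": 0, "jaw": 1}, {"dx": 10.9, "dy": 7.9, "dz": 0, "roll": 0, "jaw": 1}, {"dx": 10.9, "dy": 7.9, "dz": 0, "roll": 0, "jaw": 1}, {"dx": 10.9, "dy": 7.9, "dz": 0, "roll": 0, "jaw": 1}, {"dx": 6, "dy": 4.4, "dz": 0, "roll": 0, "jaw": 1}]'

```text
time_s: 43.6
ee_pos: [0.5617, 0.2039, 0.0609]
eef_rot: [3.141, -0.0, 2.224]
force: [-4.6, -3.6, 4.6]
grip_width: 0.0117
grip_force: 25.0
```

Emit:
send_rows --rows '[{"dx": 2.5, "dy": 1.8, "dz": 0, "roll": 0, "jaw": 1}, {"dx": 1.8, "dy": 1.3, "dz": 0, "roll": 0, "jaw": 1}, {"dx": 0, "dy": 0, "dz": 0, "roll": 0, "jaw": 1}, {"dx": 0, "dy": 0, "dz": 0, "roll": 0, "jaw": 1}, {"dx": 0, "dy": 0, "dz": 0, "roll": 0, "jaw": 1}, {"dx": 0, "dy": 0, "dz": 0, "roll": 0, "jaw": 1}]'

```text
time_s: 44.1
ee_pos: [0.5617, 0.2071, 0.061]
eef_rot: [3.142, -0.001, 2.223]
force: [-5.3, 1.7, 3.5]
grip_width: 0.0117
grip_force: 25.0
```

```bash
python3 -c "
from go import *
delta(.5616,.2075,.0613)"
```

```text
at [0.5617 0.2071 0.061 ] yaw deg 127.37 dx 0.3 dy 0.2 dz -0.3 grip 0.01173955794305121 25.000746063888073 F [-5.3  1.7  3.5]
```

Emit:
send_rows --rows '[{"dx": 1.2, "dy": 0.9, "dz": 0, "roll": 0, "jaw": 1}, {"dx": 0, "dy": 0, "dz": 0, "roll": 0, "jaw": 1}, {"dx": 0, "dy": 0, "dz": 0, "roll": 0, "jaw": 1}, {"dx": 0, "dy": 0, "dz": 0, "roll": 0, "jaw": 1}]'

```text
time_s: 44.43
ee_pos: [0.5616, 0.2083, 0.0609]
eef_rot: [-3.141, -0.0, 2.223]
force: [-6.4, -0.3, 4.5]
grip_width: 0.0118
grip_force: 25.0
```

Emit:
send_rows --rows '[{"dx": 0, "dy": 0, "dz": 0, "roll": 6.2, "jaw": 1}, {"dx": 0, "dy": 0, "dz": 0, "roll": 6.2, "jaw": 1}, {"dx": 0, "dy": 0, "dz": 0, "roll": 6.2, "jaw": 1}, {"dx": 0, "dy": 0, "dz": 0, "roll": 6.2, "jaw": 1}, {"dx": 0, "dy": 0, "dz": 0, "roll": 6.2, "jaw": 1}, {"dx": 0, "dy": 0, "dz": 0, "roll": 6.2, "jaw": 1}, {"dx": 0, "dy": 0, "dz": 0, "roll": 6.2, "jaw": 1}, {"dx": 0, "dy": 0, "dz": 0, "roll": 6.2, "jaw": 1}, {"dx": 0, "dy": 0, "dz": 0, "roll": 6.2, "jaw": 1}, {"dx": 0, "dy": 0, "dz": 0, "roll": 6.2, "jaw": 1}, {"dx": 0, "dy": 0, "dz": 0, "roll": 6.2, "jaw": 1}, {"dx": 0, "dy": 0, "dz": 0, "roll": 6.2, "jaw": 1}]'

```text
time_s: 45.43
ee_pos: [0.5609, 0.2083, 0.0609]
eef_rot: [-3.14, 0.001, 0.919]
force: [-10.6, 0.5, 8.8]
grip_width: 0.0118
grip_force: 25.0
```

Emit:
send_rows --rows '[{"dx": 0, "dy": 0, "dz": 0, "roll": 1, "jaw": 1}, {"dx": 0, "dy": 0, "dz": 0, "roll": 0, "jaw": 1}, {"dx": 0, "dy": 0, "dz": 0, "roll": 0, "jaw": 1}, {"dx": 0, "dy": 0, "dz": 0, "roll": 0, "jaw": 1}]'

```text
time_s: 45.77
ee_pos: [0.5609, 0.2083, 0.0609]
eef_rot: [-3.14, 0.001, 0.907]
force: [-11.6, -1.2, 8.0]
grip_width: 0.0118
grip_force: 25.0
```

Emit:
send_rows --rows '[{"dx": 0, "dy": 0, "dz": 0, "roll": 0, "jaw": -1}, {"dx": 0, "dy": 0, "dz": 0, "roll": 0, "jaw": -1}, {"dx": 0, "dy": 0, "dz": 0, "roll": 0, "jaw": -1}, {"dx": 0, "dy": 0, "dz": 0, "roll": 0, "jaw": -1}, {"dx": 0, "dy": 0, "dz": 0, "roll": 0, "jaw": -1}, {"dx": 0, "dy": 0, "dz": 0, "roll": 0, "jaw": -1}]'

```text
time_s: 46.27
ee_pos: [0.5619, 0.2086, 0.0609]
eef_rot: [3.141, -0.0, 0.907]
force: [-1.0, -1.0, -0.7]
grip_width: 0.0484
grip_force: 0.0
```

Emit:
send_rows --rows '[{"dx": 0, "dy": 0, "dz": -10, "roll": 0, "jaw": -1}, {"dx": 0, "dy": 0, "dz": -20, "roll": 0, "jaw": -1}, {"dx": 0, "dy": 0, "dz": -20, "roll": 0, "jaw": -1}, {"dx": 0, "dy": 0, "dz": -20, "roll": 0, "jaw": -1}, {"dx": 0, "dy": 0, "dz": -20, "roll": 0, "jaw": -1}, {"dx": 0, "dy": 0, "dz": -20, "roll": 0, "jaw": -1}, {"dx": 0, "dy": 0, "dz": -20, "roll": 0, "jaw": -1}, {"dx": 0, "dy": 0, "dz": -10, "roll": 0, "jaw": -1}, {"dx": 0, "dy": 0, "dz": 0, "roll": 0, "jaw": -1}, {"dx": 0, "dy": 0, "dz": 0, "roll": 0, "jaw": -1}]'

```text
time_s: 47.1
ee_pos: [0.5617, 0.2087, 0.2008]
eef_rot: [3.141, -0.0, 0.908]
force: [-1.0, 0.1, -0.4]
grip_width: 0.094
grip_force: 0.0
```

```bash
python3 -c "
from go import *
f,W,K,R,t=cam('wrist');x,y,z=W[...,0],W[...,1],W[...,2]
m=(z>.079)&(z<.1)&(abs(x-.562)<.045)&(abs(y-.207)<.045)
print(cv2.minAreaRect(W[m][:,:2].astype(np.float32)))
s=camera('side')['frame'];g=camera('top')['frame']
save('z',np.hstack([cv2.resize(s[120:264,230:380],(400,384)),cv2.resize(g[100:292,60:260],(400,384))]));delta(.5,.2,.2)"
```

```text
((0.5615661144256592, 0.20769913494586945), (0.05591848865151405, 0.011855460703372955), 52.32598114013672)
at [0.5613 0.2086 0.1996] yaw deg 52.0 dx -44.5 dy -43.0 dz -0.4 grip 0.0942214480389391 0.0 F [-0.6 -0.4  0.3]
```

View pics/z.png

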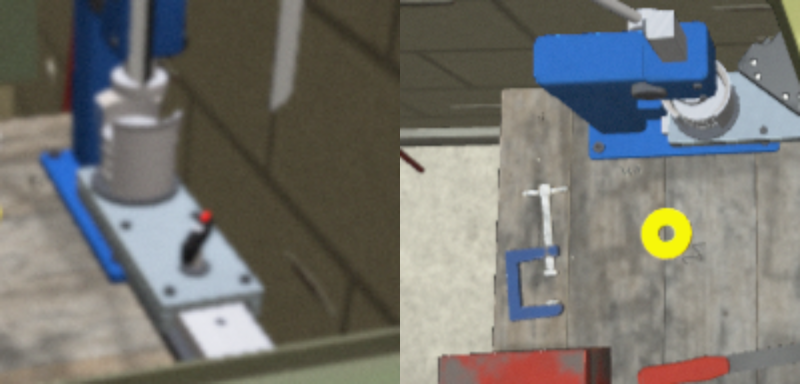

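The carriage is home with the tube under the ram (left crop (140,150)). The bar is back at its starting angle of 52° and starting position, and the robot is clear of everything.

```bash
python3 -c "
from station import *
print(hand_in())"
```

```text
the job is handed in; nothing more can be done
None
```

The job is handed in, with no verdict shown: all four rings found on the bench lie flat in the tube, and the carriage is home with the clamp knob tight. The yellow look-alike was left alone.

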